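# Swap the ripe cheese behind the bottle and jar

## Robot

A 7-joint arm with a two-finger parallel gripper is mounted at the origin on the work surface. World frame = base frame: x ahead of the robot, y to its left, z up, the work surface at z = 0. Lengths are in m, angles in rad, forces in N, time in s.
With the tool pointing down it reaches from about 0.425 to 0.925 m from the base axis. Payload 6.8 kg.
Tool frame: the origin (TCP) lies on the centre line of the jaws, within the pads' length; the fingertips stand 19 mm ahead of it and the grasp point (between the pads) is the TCP; z points along the fingers, y is the line along which they close (so a half turn about z gives the same grasp; the last joint's range is limited). The gripper opens to 85 mm and grips with 20 to 120 N. Pads are 22 mm wide; open, the fingers measure 114 mm over their backs; the gripper's body (76 mm by 85 mm) begins 54 mm behind the grasp point. The pads swing forward as they close: fully open they stand 13 mm farther back than shut.
Start: joints at [1.102, 0.477, 0.022, 1.555, -0.011, 1.109, -0.083], TCP at [0.238, -0.632, 0.25] pointing down, gripper open.
Joint ranges: [-2.96, 2.96], [-0.34, 2.1], [-1.41, 1.46], [0.24, 2.44], [-1.37, 4.51], [0.17, 1.92], [-2.96, 2.96]. Speed limits (rad/s): [2.39, 2.39, 3.14, 3.14, 3.14, 3.14, 3.14].

## Interface

Orientations are given as a rotation vector (axis times angle).
In Python, from bench import r gives the robot as it stands. The module is installed in compiled form; this text tells all that it offers.
- The arm moves only by the tool arm_command, never from a script. Its argument "rows" is a list of rows, each an object of numbers: "fingers": the opening, from -1 (shut) to 1 (fully open); "x", "y", "z": the shift along the tool's x, y, z in m; "ax", "ay", "az": the turn, a rotation vector about the tool's x, y, z in degrees. In form: [{"fingers": .., "x": .., "y": .., "z": .., "ax": .., "ay": .., "az": ..}, ...]. A call has 1 to 10 rows; each row shifts and turns the commanded pose from where the row before left it, along the tool's axes as they then stand; what a row does not reach is not made up. A row lasts 1/12 s, in which the tool goes at most 41.7 mm and 7.16 degrees, less where a joint would pass 70% of its speed; a pose out of reach is approached as far as the arm can. A call is refused whole if a number of a shift passes 0.0417 or a number of a turn 7.16, either way. A call with a gripper value outside its range is refused whole. The fingers move at their own pace and stop on an object; "grip_force" is the grip in N (left out, the last holds). Time passes only in rows, so rows that do not move let the fingers close. It gives the time, the measured TCP pose, the force, the opening and the grip force at its end, in the units of the state.
- r.get_obs(): the state, without advancing time (a new reading comes with each control period).
- r.grab_frame(name): name is "side" or "top" or "wrist"; returns a dict with "frame" (420x560x3 uint8, red, green, blue), "depth" (420x560 float32, m along the optical axis (not along the pixel's ray), 0 where there is no reading), "K" (3x3 intrinsics, pixels), "world_from_camera" (4x4, takes a point from camera to world coordinates). Camera axes: x right, y down, z forward; pixel columns grow to the right and rows downward; lengths in m; the calibration is good to about 2 mm. The wrist camera is an equidistant fisheye: a pixel r from the principal point sees the ray r / f radians off the axis. A picture is of the moment at which its call begins.
- r.hand_in(): hands the job in; it is judged then, once.
The state is a dict: "clock": time; "joints": joint angles; "qvel": joint speeds; "tau": joint torques, N m; "tcp_pos": TCP position; "orientation": TCP orientation; "contact_force": force on the tool from outside, world axes, zero at the start; "moment": the same for the moment, N m; "grip_width": finger opening in m; "gripper_force": force on a finger pad.
Only numpy, scipy, OpenCV 4.12 (cv2) and the standard library are available. Lean on these libraries where they do the work, as an engineer would, in place of code of your own. Each camera call takes 0.05 s, during which the arm holds its last target. There are 200 camera calls.

## Task

Take the brown bottle and the white jar off the wooden ripening rack and stand both on the slate, then move the orange ripe cheese from behind them to the middle of the round board, and set the white young cheese in its place in the middle of the straw mat. Only after that put the bottle and the jar back on the rack, each where it stood at the start. Set everything down upright without dropping it, and leave the brush, the cheese trier and the hygrometer where they are.

Things in the scene. Friction and masses are not known exactly. Their poses are not given: they have to be found in the camera images.
- rack: Fixed light-wood rack: shelf x -90 to +63 mm, y +-105 mm, flat top 24 mm above the table. Origin: at table height under the centre of its yellow straw mat (84 mm across, flush); z up, -x (front) roughly to the robot. Back board at x +63 to +75 mm, 54 mm high above the table. Two dark flush marks (62 mm across) at x -42, y +53 and -53 mm: places of bottle and jar, which on which varies.
- slate: Fixed dark grey slate slab lying on the table, 220 mm (x) by 120 mm (y), 10 mm thick; origin at the centre of its underside, z up. The side area: long enough for the bottle and the jar side by side along x.
- board: Fixed round wooden board, 150 mm across, 20 mm thick, with a white paper disc (80 mm, flush) in its middle; origin at the centre of its underside, z up.
- ripe: Loose ripe cheese, orange-brown upright cylinder 58 mm across, 42 mm high, edges rounded 5 mm, about 0.12 kg; origin at the centre of its underside, z up. Starts on the rack's straw mat, behind the bottle and jar (gaps of about 14 mm), which leave no room for a gripper's body.
- young: Loose young cheese, creamy white, same shape and size as the ripe one (58 mm across, 42 mm high); origin at the centre of its underside, z up. Starts on the bare table in front of the robot.
- bottle: Loose brown glass brine bottle standing upright on one dark mark of the rack: straight cylinder 48 mm across up to 88 mm above its underside, with a white paper band, then a shoulder and a black cap, 112 mm high in all, about 0.3 kg; origin at the centre of its underside, z up.
- jar: Loose white stoneware salt jar with a blue ring, standing upright on the other dark mark of the rack: cylinder 50 mm across up to 95 mm, then a cork stopper 42 mm across, 110 mm high in all, about 0.35 kg; origin at the centre of its underside, z up.
- brush: Bystander, leave alone: wooden rind brush lying bristles down, 130 x 42 mm, 32 mm high; origin at the centre of its underside.
- trier: Bystander, leave alone: cheese trier, a steel rod 120 mm long and 12 mm thick along x with a dark wooden cross handle 88 mm long, 18 mm high; origin on the table at the rod's handle end.
- hygrometer: Bystander, leave alone: round brass hygrometer with white dial on a wooden foot 50 x 90 mm, 88 mm high; origin at the centre of its underside.
There are look-alikes about, which are no part of the job. What is meant by the young is not blue, and is the smaller of those in its own colour.

How it is judged:
By the outcome, as a careful person would: the job done as asked, in the order asked, and still so for the second after the job is handed in, with the robot touching nothing.
It also fails if it takes over 144 s, if anything falls off the work surface, if the arm or the gripper's body presses on something with over 40 N, if the wrist force passes 120 N, or if a joint passes its speed limit or range.

## Working session

There is one attempt and no reset: what is moved stays moved. The work goes in short steps, Python scripts to look and compute and a tool call to move; the robot and the scene stay as the last step left them, time stands still between calls to the robot, and variables do not carry over. Pictures are saved under pics/ and viewed, at most 14 in all, crops included, and the job is handed in when it is done.

Besides the shell and the picture viewer there is one more tool, called in YAML: its name, and indented under it one key for each argument. arm_command: Moves the arm, as the interface text tells. Its arguments: {"type":"object","properties":{"rows":{"type":"array"},"grip_force":{"type":"number"}},"required":["rows"]}

```bash
mkdir -p pics; cat > h.py <<'E'
import numpy as np, cv2
from bench import r
def save(n,f): cv2.imwrite('pics/'+f,n['frame'][:,:,::-1])
def pts(g):
    K=g['K'];T=g['world_from_camera'];d=g['depth'];v,u=np.mgrid[:d.shape[0],:d.shape[1]]
    p=np.stack([(u-K[0,2])/K[0,0]*d,(v-K[1,2])/K[1,1]*d,d],-1)
    w=p@T[:3,:3].T+T[:3,3]; w[d==0]=np.nan; return w
E
python3 - <<'E'
from h import *
o=r.get_obs();print(o)
for n in('top','side'):
    g=r.grab_frame(n);save(g,n+'0.png');np.savez('/tmp/'+n+'0.npz',**g);print(g['K'],g['world_from_camera'])
E
```

```text
{'clock': 0.0, 'joints': array([ 1.10193066,  0.47778031,  0.02234891,  1.55647148, -0.0114925 ,
        1.1093191 , -0.08310337]), 'qvel': array([ 0.0001434 ,  0.00165331,  0.0021237 , -0.00081186,  0.00135015,
        0.00053639,  0.00130981]), 'tau': array([ 8.20385485e-04, -5.96439207e+01,  1.60770804e+00, -2.81196213e+01,
        1.23272126e-02,  9.26942274e-03,  3.08589608e-05]), 'tcp_pos': array([ 0.23804623, -0.63101932,  0.24933069]), 'orientation': array([-3.08885835e+00, -5.63320960e-01,  7.48446797e-04]), 'contact_force': array([0.09174785, 1.28822757, 0.57048308]), 'moment': array([ 0.00069912,  0.07647078, -0.02863761]), 'gripper_force': 0.0, 'grip_width': 0.08517631469041886}
[[415.69214344   0.         280.45691322]
 [  0.         415.69214344 205.42282077]
 [  0.           0.           1.        ]] [[-0.02305529 -0.98952172  0.14253149  0.44874562]
 [-0.99928181  0.02709791  0.0264871  -0.03894678]
 [-0.03007187 -0.14181846 -0.9894358   1.01233038]
 [ 0.          0.          0.          1.        ]]
[[418.8741235    0.         281.28565646]
 [  0.         418.8741235  203.44582488]
 [  0.           0.           1.        ]] [[-0.83182261 -0.28814759  0.47438603  0.09812093]
 [-0.55482034  0.45579359 -0.69600761  0.69072183]
 [-0.0156692  -0.84215389 -0.53900956  0.62579951]
 [ 0.          0.          0.          1.        ]]
```

View pics/top0.png

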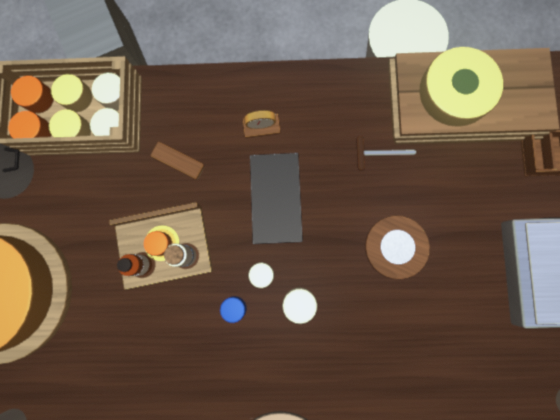

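View pics/side0.png

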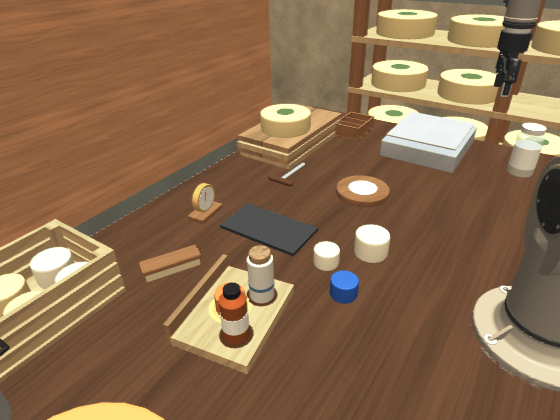

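The top view shows the rack near (163,248), with the bottle at (130,265), the jar at (177,255) and the ripe cheese at (157,243). The slate is at (276,198), the board at (398,247) and the small white young cheese at (261,275). The look-alikes are a large white cheese at (300,306) and a blue one at (233,310). Next I measure them.

```bash
cat > m.py <<'E'
from h import *
def circ(P):
    # least squares circle
    A=np.c_[2*P[:,:2],np.ones(len(P))];s=np.linalg.lstsq(A,(P[:,:2]**2).sum(1),rcond=None)[0]
    return s[:2],np.sqrt(s[2]+s[0]**2+s[1]**2)
def top(W,c,rad,z0,z1):
    P=W.reshape(-1,3);P=P[np.isfinite(P[:,0])]
    m=(np.hypot(P[:,0]-c[0],P[:,1]-c[1])<rad)&(P[:,2]>z0)&(P[:,2]<z1);P=P[m]
    if len(P)<8:return None
    (x,y),rr=cv2.minEnclosingCircle(P[:,:2].astype(np.float32));return len(P),np.round([x,y,rr,*P.mean(0)],4)
E
python3 - <<'E'
from m import *
g=dict(np.load('/tmp/top0.npz'));W=pts(g)
for n,(u,v) in dict(young=(261,275),big=(300,306),blue=(233,310),board=(398,247),ripe=(157,243),jar=(174,255),bottle=(125,264),slate=(276,198),hyg=(262,122),brush=(177,160)).items(): print(n,W[v,u].round(4))
for n,(u,v),a,b,rad in [('young',(261,275),.035,.05,.05),('board',(398,247),.013,.03,.1),('ripe',(157,243),.057,.072,.05),('jarTop',(174,255),.125,.14,.04),('botTop',(125,264),.125,.14,.04),('slate',(276,198),.006,.014,.15)]:
    print(n,top(W,W[v,u],rad,a,b))
# slate rect, rack rect
F=g['frame'].astype(int)
def rect(c,rad,a,b):
    P=W.reshape(-1,3);m=(np.hypot(P[:,0]-c[0],P[:,1]-c[1])<rad)&(P[:,2]>a)&(P[:,2]<b)
    print(cv2.minAreaRect(P[m][:,:2].astype(np.float32)),m.sum())
rect(W[198,276],.14,.006,.014); rect(W[255,160],.16,.018,.030); rect(W[214,153],.14,.046,.056)
gs=dict(np.load('/tmp/side0.npz'));V=pts(gs)
for n,(u,v),a,b,rad in [('jarTop',(261,252),.127,.14,.04),('botTop',(232,290),.127,.14,.04),('young',(327,249),.035,.05,.05)]: print(n,V[v,u].round(4),top(V,V[v,u],rad,a,b))
# paper disc by colour
m=(F.min(-1)>190)&(np.hypot(W[...,0]-W[247,398,0],W[...,1]-W[247,398,1])<.06); print('disc',W[m].mean(0),m.sum())
m=(F[...,0]>200)&(F[...,1]>60)&(F[...,1]<150)&(F[...,2]<60)&(np.hypot(W[...,0]-W[243,157,0],W[...,1]-W[243,157,1])<.045);print('ripe',top(W[m][None],W[243,157],.05,.055,.075))
E
```

```text
young [0.4276 0.0359 0.0394]
big [ 0.3574 -0.0519  0.0561]
blue [0.3505 0.1006 0.0449]
board [ 0.485  -0.2871  0.0209]
ripe [0.5057 0.2709 0.0675]
jar [0.4755 0.2121 0.1345]
bottle [0.459  0.3151 0.1376]
slate [ 0.6114 -0.0017  0.0119]
hyg [0.7884 0.026  0.0597]
brush [0.7086 0.237  0.0326]
young (491, array([0.4284, 0.0365, 0.0289, 0.4279, 0.0361, 0.0422]))
board (3163, array([ 0.4859, -0.2858,  0.0751,  0.4853, -0.2849,  0.0204]))
ripe (504, array([0.4981, 0.2801, 0.0383, 0.5051, 0.275 , 0.0663]))
jarTop (314, array([0.4767, 0.2141, 0.0208, 0.4763, 0.2133, 0.134 ]))
botTop (172, array([0.4577, 0.3188, 0.0154, 0.4579, 0.3174, 0.1359]))
slate (4172, array([0.6235, 0.0061, 0.1391, 0.6114, 0.    , 0.0106]))
((0.614162266254425, 0.019470512866973877), (0.19289490580558777, 0.24856990575790405), 81.58121490478516) 4171
((0.49924787878990173, 0.27280187606811523), (0.16076816618442535, 0.2108709216117859), 10.205885887145996) 3899
((0.5144151449203491, 0.27472102642059326), (0.13864320516586304, 0.2091606855392456), 10.36859130859375) 465
jarTop [0.4707 0.2136 0.1336] (292, array([0.4741, 0.2153, 0.0214, 0.472 , 0.217 , 0.1326]))
botTop [0.4521 0.3203 0.1348] (238, array([0.4549, 0.3187, 0.0159, 0.4532, 0.3206, 0.1341]))
young [0.423  0.0387 0.0426] (364, array([0.4246, 0.0356, 0.0313, 0.4232, 0.0397, 0.0407]))
disc [ 0.48600888 -0.28604961  0.0206899 ] 899
ripe None
```

```bash
cat > plan.py <<'E'
import sys
from h import *
from scipy.spatial.transform import Rotation as R
def plan(*targets,yaw=10.2,step=.033):
    """targets: world xyz list; prints turn to yaw, then n rows of tool shifts for each leg"""
    o=r.get_obs();M=R.from_rotvec(o['orientation']).as_matrix();p=np.array(o['tcp_pos'])
    y=np.deg2rad(yaw);G=np.array([[np.cos(y),np.sin(y),0],[np.sin(y),-np.cos(y),0],[0,0,-1]])
    for s in (0,1):
        D=G.copy();D[:,:2]*=(-1)**s
        print('turn',np.rad2deg(R.from_matrix(M.T@D).as_rotvec()).round(2))
    print('t',round(o['clock'],2),'p',p.round(4),'w',round(o['grip_width'],4),'F',np.round(o['contact_force'],1))
    for t in targets:
        d=G.T@(np.array(t)-p);n=int(np.ceil(np.linalg.norm(d)/step));print(t,n,'x',(d/n).round(4));p=np.array(t)
if __name__=='__main__': plan(*eval(sys.argv[1]),yaw=float(sys.argv[2]) if len(sys.argv)>2 else 10.2)
E
python3 plan.py "[(.5,-.25,.25),(.4755,.2147,.25),(.4755,.2147,.092)]"
```

```text
turn [-9.000e-02  1.000e-02  1.047e+01]
turn [-2.0000e-02 -1.4000e-01 -1.6953e+02]
t 0.1 p [ 0.2381 -0.6311  0.2494] w 0.0858 F [ 0.5 -0.5 -0.3]
(0.5, -0.25, 0.25) 15 x [ 0.0217 -0.0219 -0.    ]
(0.4755, 0.2147, 0.25) 15 x [ 0.0039 -0.0308  0.    ]
(0.4755, 0.2147, 0.092) 5 x [0.     0.     0.0316]
```

arm_command:
  rows:
    - {"fingers": 1,"az": 5.23}
    - {"fingers": 1,"az": 5.23}
    - {"fingers": 1,"x": 0.0217,"y": -0.0219}
    - {"fingers": 1,"x": 0.0217,"y": -0.0219}
    - {"fingers": 1,"x": 0.0217,"y": -0.0219}
    - {"fingers": 1,"x": 0.0217,"y": -0.0219}
    - {"fingers": 1,"x": 0.0217,"y": -0.0219}
    - {"fingers": 1,"x": 0.0217,"y": -0.0219}
    - {"fingers": 1,"x": 0.0217,"y": -0.0219}
    - {"fingers": 1,"x": 0.0217,"y": -0.0219}
  grip_force: 50

```text
validation failed for argument at $.ro...
```

arm_command:
  rows:
    - {"fingers": 1,"x": 0.0217,"y": -0.0219}
    - {"fingers": 1,"x": 0.0217,"y": -0.0219}
    - {"fingers": 1,"x": 0.0217,"y": -0.0219}
    - {"fingers": 1,"x": 0.0217,"y": -0.0219}
    - {"fingers": 1,"x": 0.0217,"y": -0.0219}
    - {"fingers": 1,"x": 0.0217,"y": -0.0219}
    - {"fingers": 1,"x": 0.0217,"y": -0.0219}
    - {"fingers": 1}

```text
validation failed for argument at $.ro...
```

arm_command:
  rows:
    - {"fingers": 1,"x": 0.0039,"y": -0.0308}
    - {"fingers": 1,"x": 0.0039,"y": -0.0308}
    - {"fingers": 1,"x": 0.0039,"y": -0.0308}
    - {"fingers": 1,"x": 0.0039,"y": -0.0308}
    - {"fingers": 1,"x": 0.0039,"y": -0.0308}
    - {"fingers": 1,"x": 0.0039,"y": -0.0308}
    - {"fingers": 1,"x": 0.0039,"y": -0.0308}
    - {"fingers": 1,"x": 0.0039,"y": -0.0308}
    - {"fingers": 1,"x": 0.0039,"y": -0.0308}
    - {"fingers": 1,"x": 0.0039,"y": -0.0308}

```text
validation failed for argument at $.ro...
```

arm_command:
  rows:
    - {"fingers": 1,"x": 0.0039,"y": -0.0308}
    - {"fingers": 1,"x": 0.0039,"y": -0.0308}
    - {"fingers": 1,"x": 0.0039,"y": -0.0308}
    - {"fingers": 1,"x": 0.0039,"y": -0.0308}
    - {"fingers": 1,"x": 0.0039,"y": -0.0308}
    - {"fingers": 1}
    - {"fingers": 1}

```text
validation failed for argument at $.ro...
```

```bash
python3 plan.py "[(.4755,.2147,.25),(.4755,.2147,.092)]"; python3 - <<'E'
from h import *
g=r.grab_frame('wrist');save(g,'w1.png');np.savez('/tmp/w1.npz',**g);print(g['K'],g['world_from_camera'].round(3))
E
```

```text
turn [-9.000e-02  1.000e-02  1.047e+01]
turn [-2.0000e-02 -1.4000e-01 -1.6953e+02]
t 0.1 p [ 0.2381 -0.6311  0.2494] w 0.0858 F [ 0.5 -0.5 -0.3]
(0.4755, 0.2147, 0.25) 27 x [ 0.0142 -0.0293 -0.    ]
(0.4755, 0.2147, 0.092) 5 x [0.     0.     0.0316]
[[325.1922621    0.         279.96838457]
 [  0.         325.1922621  210.07593488]
 [  0.           0.           1.        ]] [[ 0.353 -0.903 -0.246  0.3  ]
 [-0.936 -0.341 -0.09  -0.608]
 [-0.003  0.262 -0.965  0.373]
 [ 0.     0.     0.     1.   ]]
```

View pics/w1.png

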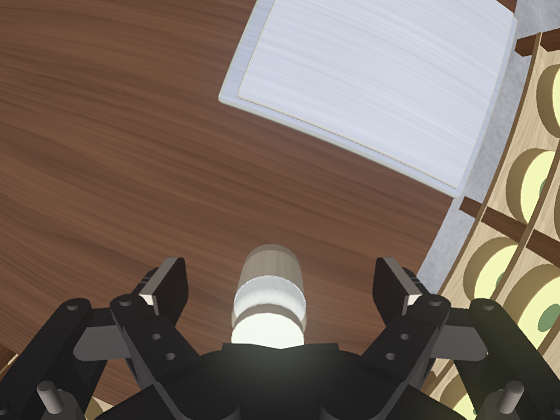

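The commands were refused, probably because every row needs all seven keys. The wrist view confirms the arm is still at its start: a large white lidded jar at (270,300) lies below and the blue-white box is ahead. I resend with complete rows.

arm_command:
  rows:
    - {"fingers": 1,"x": 0,"y": 0,"z": 0,"ax": 0,"ay": 0,"az": 5.23}
    - {"fingers": 1,"x": 0,"y": 0,"z": 0,"ax": 0,"ay": 0,"az": 5.23}
    - {"fingers": 1,"x": 0.0217,"y": -0.0219,"z": 0,"ax": 0,"ay": 0,"az": 0}
    - {"fingers": 1,"x": 0.0217,"y": -0.0219,"z": 0,"ax": 0,"ay": 0,"az": 0}
    - {"fingers": 1,"x": 0.0217,"y": -0.0219,"z": 0,"ax": 0,"ay": 0,"az": 0}
    - {"fingers": 1,"x": 0.0217,"y": -0.0219,"z": 0,"ax": 0,"ay": 0,"az": 0}
    - {"fingers": 1,"x": 0.0217,"y": -0.0219,"z": 0,"ax": 0,"ay": 0,"az": 0}
    - {"fingers": 1,"x": 0.0217,"y": -0.0219,"z": 0,"ax": 0,"ay": 0,"az": 0}
    - {"fingers": 1,"x": 0.0217,"y": -0.0219,"z": 0,"ax": 0,"ay": 0,"az": 0}
    - {"fingers": 1,"x": 0.0217,"y": -0.0219,"z": 0,"ax": 0,"ay": 0,"az": 0}
  grip_force: 50

```text
clock: 0.98
tcp_pos: [0.3786, -0.4269, 0.2502]
orientation: [-3.129, -0.28, 0.0]
contact_force: [0.8, -0.4, -0.2]
grip_width: 0.0851
gripper_force: 0.0
```

arm_command:
  rows:
    - {"fingers": 1,"x": 0.0217,"y": -0.0219,"z": 0,"ax": 0,"ay": 0,"az": 0}
    - {"fingers": 1,"x": 0.0217,"y": -0.0219,"z": 0,"ax": 0,"ay": 0,"az": 0}
    - {"fingers": 1,"x": 0.0217,"y": -0.0219,"z": 0,"ax": 0,"ay": 0,"az": 0}
    - {"fingers": 1,"x": 0.0217,"y": -0.0219,"z": 0,"ax": 0,"ay": 0,"az": 0}
    - {"fingers": 1,"x": 0.0217,"y": -0.0219,"z": 0,"ax": 0,"ay": 0,"az": 0}
    - {"fingers": 1,"x": 0.0217,"y": -0.0219,"z": 0,"ax": 0,"ay": 0,"az": 0}
    - {"fingers": 1,"x": 0.0217,"y": -0.0219,"z": 0,"ax": 0,"ay": 0,"az": 0}
    - {"fingers": 1,"x": 0,"y": 0,"z": 0,"ax": 0,"ay": 0,"az": 0}

```text
clock: 1.65
tcp_pos: [0.5043, -0.2435, 0.2503]
orientation: [-3.125, -0.294, -0.004]
contact_force: [1.6, 1.1, -0.3]
grip_width: 0.0857
gripper_force: 0.0
```

arm_command:
  rows:
    - {"fingers": 1,"x": 0.0039,"y": -0.0308,"z": 0,"ax": 0,"ay": 0,"az": 0}
    - {"fingers": 1,"x": 0.0039,"y": -0.0308,"z": 0,"ax": 0,"ay": 0,"az": 0}
    - {"fingers": 1,"x": 0.0039,"y": -0.0308,"z": 0,"ax": 0,"ay": 0,"az": 0}
    - {"fingers": 1,"x": 0.0039,"y": -0.0308,"z": 0,"ax": 0,"ay": 0,"az": 0}
    - {"fingers": 1,"x": 0.0039,"y": -0.0308,"z": 0,"ax": 0,"ay": 0,"az": 0}
    - {"fingers": 1,"x": 0.0039,"y": -0.0308,"z": 0,"ax": 0,"ay": 0,"az": 0}
    - {"fingers": 1,"x": 0.0039,"y": -0.0308,"z": 0,"ax": 0,"ay": 0,"az": 0}
    - {"fingers": 1,"x": 0.0039,"y": -0.0308,"z": 0,"ax": 0,"ay": 0,"az": 0}
    - {"fingers": 1,"x": 0.0039,"y": -0.0308,"z": 0,"ax": 0,"ay": 0,"az": 0}
    - {"fingers": 1,"x": 0.0039,"y": -0.0308,"z": 0,"ax": 0,"ay": 0,"az": 0}

```text
clock: 2.48
tcp_pos: [0.4837, 0.0607, 0.2503]
orientation: [3.129, 0.279, -0.0]
contact_force: [0.8, -0.1, 0.1]
grip_width: 0.0852
gripper_force: 0.0
```

arm_command:
  rows:
    - {"fingers": 1,"x": 0.0039,"y": -0.0308,"z": 0,"ax": 0,"ay": 0,"az": 0}
    - {"fingers": 1,"x": 0.0039,"y": -0.0308,"z": 0,"ax": 0,"ay": 0,"az": 0}
    - {"fingers": 1,"x": 0.0039,"y": -0.0308,"z": 0,"ax": 0,"ay": 0,"az": 0}
    - {"fingers": 1,"x": 0.0039,"y": -0.0308,"z": 0,"ax": 0,"ay": 0,"az": 0}
    - {"fingers": 1,"x": 0.0039,"y": -0.0308,"z": 0,"ax": 0,"ay": 0,"az": 0}
    - {"fingers": 1,"x": 0,"y": 0,"z": 0,"ax": 0,"ay": 0,"az": 0}
    - {"fingers": 1,"x": 0,"y": 0,"z": 0,"ax": 0,"ay": 0,"az": 0}

```text
clock: 3.07
tcp_pos: [0.4755, 0.2163, 0.2501]
orientation: [-3.128, -0.286, 0.001]
contact_force: [0.3, -1.1, -0.2]
grip_width: 0.0853
gripper_force: 0.0
```

```bash
python3 plan.py "[(.4755,.2147,.25),(.4755,.2147,.092)]"; python3 - <<'E'
from m import *
g=r.grab_frame('wrist');save(g,'w2.png')
def fpts(g):
    K=g['K'];T=g['world_from_camera'];d=g['depth'];v,u=np.mgrid[:420,:560]
    a=(u-K[0,2])/K[0,0];b=(v-K[1,2])/K[1,1];t=np.hypot(a,b)+1e-9;k=np.tan(t)/t
    w=np.stack([a*k*d,b*k*d,d],-1)@T[:3,:3].T+T[:3,3];w[(d==0)|(t>1.4)]=np.nan;return w
W=fpts(g)
for n,c,a,b in [('jar',(.4755,.2147),.124,.14),('bottle',(.456,.319),.124,.14),('ripe',(.508,.2735),.058,.07),('young',(.4265,.036),.035,.045)]: print(n,top(W,c,.045,a,b))
E
```

```text
turn [-0.03  0.02  0.24]
turn [-4.0000e-02 -5.0000e-02 -1.7976e+02]
t 3.07 p [0.4755 0.2163 0.2501] w 0.0853 F [ 0.3 -1.1 -0.2]
(0.4755, 0.2147, 0.25) 1 x [-0.0003  0.0016  0.0001]
(0.4755, 0.2147, 0.092) 5 x [0.     0.     0.0316]
jar (2207, array([0.4753, 0.2135, 0.021 , 0.4767, 0.2137, 0.1339]))
bottle (1095, array([0.4567, 0.3176, 0.0156, 0.4581, 0.3157, 0.1353]))
ripe (2746, array([0.4946, 0.271 , 0.0396, 0.5053, 0.2734, 0.0659]))
young (1460, array([0.4268, 0.0358, 0.0291, 0.4293, 0.0379, 0.0416]))
```

View pics/w2.png

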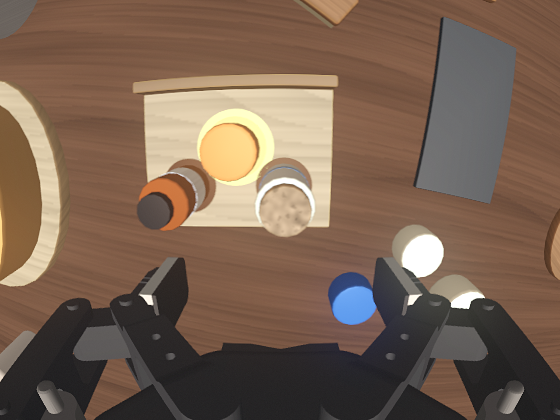

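The wrist view shows the jar at (285,205), the bottle at (160,203) and the ripe cheese at (230,150). All agree with the measurements, so I descend on the jar and grip it.

arm_command:
  rows:
    - {"fingers": 1,"x": 0,"y": 0.002,"z": 0.02,"ax": 0,"ay": 0,"az": 0}
    - {"fingers": 1,"x": 0,"y": 0,"z": 0.034,"ax": 0,"ay": 0,"az": 0}
    - {"fingers": 1,"x": 0,"y": 0,"z": 0.034,"ax": 0,"ay": 0,"az": 0}
    - {"fingers": 1,"x": 0,"y": 0,"z": 0.034,"ax": 0,"ay": 0,"az": 0}
    - {"fingers": 1,"x": 0,"y": 0,"z": 0.024,"ax": 0,"ay": 0,"az": 0}
    - {"fingers": 1,"x": 0,"y": 0,"z": 0.012,"ax": 0,"ay": 0,"az": 0}
    - {"fingers": 1,"x": 0,"y": 0,"z": 0,"ax": 0,"ay": 0,"az": 0}

```text
clock: 3.7
tcp_pos: [0.4752, 0.2101, 0.0899]
orientation: [3.127, 0.276, -0.007]
contact_force: [-0.4, -0.1, -0.0]
grip_width: 0.0854
gripper_force: 0.0
```

arm_command:
  rows:
    - {"fingers": -1,"x": 0,"y": 0,"z": 0,"ax": 0,"ay": 0,"az": 0}
    - {"fingers": -1,"x": 0,"y": 0,"z": 0,"ax": 0,"ay": 0,"az": 0}
    - {"fingers": -1,"x": 0,"y": 0,"z": 0,"ax": 0,"ay": 0,"az": 0}
    - {"fingers": -1,"x": 0,"y": 0,"z": 0,"ax": 0,"ay": 0,"az": 0}
    - {"fingers": -1,"x": 0,"y": 0,"z": 0,"ax": 0,"ay": 0,"az": 0}
    - {"fingers": -1,"x": 0,"y": 0,"z": 0,"ax": 0,"ay": 0,"az": 0}
    - {"fingers": -1,"x": 0,"y": 0,"z": 0,"ax": 0,"ay": 0,"az": 0}
    - {"fingers": -1,"x": 0,"y": 0,"z": 0,"ax": 0,"ay": 0,"az": 0}
  grip_force: 50

```text
clock: 4.37
tcp_pos: [0.4777, 0.213, 0.0942]
orientation: [-3.128, -0.279, -0.005]
contact_force: [-0.1, -0.4, 6.9]
grip_width: 0.0494
gripper_force: 50.9
```

arm_command:
  rows:
    - {"fingers": -1,"x": 0,"y": 0,"z": 0,"ax": 0,"ay": 0,"az": 0}
    - {"fingers": -1,"x": 0,"y": 0,"z": -0.006,"ax": 0,"ay": 0,"az": 0}
    - {"fingers": -1,"x": 0,"y": 0,"z": -0.012,"ax": 0,"ay": 0,"az": 0}
    - {"fingers": -1,"x": 0,"y": 0,"z": -0.02,"ax": 0,"ay": 0,"az": 0}
    - {"fingers": -1,"x": 0,"y": 0,"z": -0.03,"ax": 0,"ay": 0,"az": 0}
    - {"fingers": -1,"x": 0,"y": 0,"z": -0.03,"ax": 0,"ay": 0,"az": 0}
    - {"fingers": -1,"x": 0,"y": 0,"z": -0.03,"ax": 0,"ay": 0,"az": 0}
    - {"fingers": -1,"x": 0,"y": 0,"z": -0.02,"ax": 0,"ay": 0,"az": 0}
    - {"fingers": -1,"x": 0,"y": 0,"z": -0.01,"ax": 0,"ay": 0,"az": 0}
    - {"fingers": -1,"x": 0,"y": 0,"z": 0,"ax": 0,"ay": 0,"az": 0}

```text
clock: 5.2
tcp_pos: [0.4774, 0.2132, 0.2533]
orientation: [-3.128, -0.279, -0.008]
contact_force: [0.2, 0.3, -1.9]
grip_width: 0.0491
gripper_force: 52.3
```

```bash
python3 plan.py "[(.56,0,.25)]"; python3 - <<'E'
from m import *
for n in('top','side'):
    g=r.grab_frame(n);W=pts(g)
    print(n,r.get_obs()['tcp_pos'])
# slate: rectangle by colour/height
W=pts(r.grab_frame('top'));d=dict(np.load('/tmp/top0.npz'));F=d['frame'].astype(int);W=pts(d)
m=(F.max(-1)<75)&(np.ptp(F,axis=-1)<18)&(abs(W[...,2]-.01)<.008)&(np.hypot(W[...,0]-.611,W[...,1])<.14)
m=cv2.morphologyEx(m.astype(np.uint8),cv2.MORPH_OPEN,np.ones((5,5)));print(cv2.minAreaRect(W[m>0][:,:2].astype(np.float32)),m.sum())
E
```

```text
turn [-0.06 -0.28  0.01]
turn [ 4.5000e-01 -1.0000e-01 -1.7999e+02]
t 5.2 p [0.4774 0.2132 0.2533] w 0.0491 F [ 0.2  0.3 -1.9]
(0.56, 0, 0.25) 7 x [0.0062 0.0321 0.0005]
top [0.47658247 0.21260455 0.25120452]
side [0.47591415 0.21211997 0.24979474]
((0.0, 0.0), (0.0, 0.0), 0.0) 0
```

arm_command:
  rows:
    - {"fingers": -1,"x": 0.0025,"y": 0.0125,"z": 0,"ax": 0,"ay": 0,"az": 0}
    - {"fingers": -1,"x": 0.005,"y": 0.025,"z": 0,"ax": 0,"ay": 0,"az": 0}
    - {"fingers": -1,"x": 0.006,"y": 0.03,"z": 0,"ax": 0,"ay": 0,"az": 0}
    - {"fingers": -1,"x": 0.006,"y": 0.03,"z": 0,"ax": 0,"ay": 0,"az": 0}
    - {"fingers": -1,"x": 0.006,"y": 0.03,"z": 0,"ax": 0,"ay": 0,"az": 0}
    - {"fingers": -1,"x": 0.006,"y": 0.03,"z": 0,"ax": 0,"ay": 0,"az": 0}
    - {"fingers": -1,"x": 0.006,"y": 0.03,"z": 0,"ax": 0,"ay": 0,"az": 0}
    - {"fingers": -1,"x": 0.005,"y": 0.025,"z": 0,"ax": 0,"ay": 0,"az": 0}
    - {"fingers": -1,"x": 0.0025,"y": 0.0125,"z": 0,"ax": 0,"ay": 0,"az": 0}
    - {"fingers": -1,"x": 0,"y": 0,"z": 0,"ax": 0,"ay": 0,"az": 0}

```text
clock: 6.18
tcp_pos: [0.5605, -0.0049, 0.2483]
orientation: [3.129, 0.271, -0.005]
contact_force: [-0.1, -0.4, -2.7]
grip_width: 0.049
gripper_force: 52.4
```

arm_command:
  rows:
    - {"fingers": -1,"x": 0,"y": 0,"z": 0.015,"ax": 0,"ay": 0,"az": 0}
    - {"fingers": -1,"x": 0,"y": 0,"z": 0.03,"ax": 0,"ay": 0,"az": 0}
    - {"fingers": -1,"x": 0,"y": 0,"z": 0.03,"ax": 0,"ay": 0,"az": 0}
    - {"fingers": -1,"x": 0,"y": 0,"z": 0.03,"ax": 0,"ay": 0,"az": 0}
    - {"fingers": -1,"x": 0,"y": 0,"z": 0.025,"ax": 0,"ay": 0,"az": 0}
    - {"fingers": -1,"x": 0,"y": 0,"z": 0.018,"ax": 0,"ay": 0,"az": 0}
    - {"fingers": -1,"x": 0,"y": 0,"z": 0.01,"ax": 0,"ay": 0,"az": 0}
    - {"fingers": -1,"x": 0,"y": 0,"z": 0.005,"ax": 0,"ay": 0,"az": 0}
    - {"fingers": -1,"x": 0,"y": 0,"z": 0,"ax": 0,"ay": 0,"az": 0}

```text
clock: 6.93
tcp_pos: [0.5598, 0.0001, 0.0863]
orientation: [-3.128, -0.281, 0.003]
contact_force: [-0.0, -1.0, -2.6]
grip_width: 0.0487
gripper_force: 52.4
```

```bash
cat > st.py <<'E'
from m import *
gs=[r.grab_frame('top'),r.grab_frame('side')]; o=r.get_obs(); print(np.round(o['clock'],2),o['tcp_pos'].round(4),o['contact_force'].round(1),o['grip_width'].round(4))
E
python3 st.py
```

```text
Traceback (most recent call last):
  File "st.py", line 2, in <module>
    gs=[r.grab_frame('top'),r.grab_frame('side')]; o=r.get_obs(); print(np.round(o['clock'],2),o['tcp_pos'].round(4),o['contact_force'].round(1),o['grip_width'].round(4))
                                                                                                                                                 ^^^^^^^^^^^^^^^^^^^^^
AttributeError: 'float' object has no attribute 'round'
```

arm_command:
  rows:
    - {"fingers": -1,"x": 0,"y": 0,"z": 0.003,"ax": 0,"ay": 0,"az": 0}
    - {"fingers": -1,"x": 0,"y": 0,"z": 0.002,"ax": 0,"ay": 0,"az": 0}
    - {"fingers": -1,"x": 0,"y": 0,"z": 0.001,"ax": 0,"ay": 0,"az": 0}
    - {"fingers": -1,"x": 0,"y": 0,"z": 0.001,"ax": 0,"ay": 0,"az": 0}
    - {"fingers": -1,"x": 0,"y": 0,"z": 0,"ax": 0,"ay": 0,"az": 0}

```text
clock: 7.45
tcp_pos: [0.5606, -0.001, 0.0804]
orientation: [3.129, 0.279, 0.0]
contact_force: [-0.0, -0.3, -2.7]
grip_width: 0.0487
gripper_force: 52.4
```

arm_command:
  rows:
    - {"fingers": -1,"x": 0,"y": 0,"z": 0.001,"ax": 0,"ay": 0,"az": 0}
    - {"fingers": -1,"x": 0,"y": 0,"z": 0,"ax": 0,"ay": 0,"az": 0}

```text
clock: 7.62
tcp_pos: [0.5608, -0.0009, 0.0803]
orientation: [3.129, 0.279, 0.0]
contact_force: [-3.5, 0.5, 7.1]
grip_width: 0.049
gripper_force: 53.3
```

arm_command:
  rows:
    - {"fingers": -1,"x": 0,"y": 0,"z": 0.001,"ax": 0,"ay": 0,"az": 0}
    - {"fingers": -1,"x": 0,"y": 0,"z": 0,"ax": 0,"ay": 0,"az": 0}

```text
clock: 7.78
tcp_pos: [0.5609, -0.0009, 0.0802]
orientation: [3.129, 0.279, 0.001]
contact_force: [-6.1, -0.6, 15.0]
grip_width: 0.0488
gripper_force: 54.1
```

arm_command:
  rows:
    - {"fingers": -1,"x": 0,"y": 0,"z": -0.001,"ax": 0,"ay": 0,"az": 0}
    - {"fingers": 0,"x": 0,"y": 0,"z": 0,"ax": 0,"ay": 0,"az": 0}
    - {"fingers": 1,"x": 0,"y": 0,"z": 0,"ax": 0,"ay": 0,"az": 0}
    - {"fingers": 1,"x": 0,"y": 0,"z": 0,"ax": 0,"ay": 0,"az": 0}
    - {"fingers": 1,"x": 0,"y": 0,"z": 0,"ax": 0,"ay": 0,"az": 0}
    - {"fingers": 1,"x": 0,"y": 0,"z": 0,"ax": 0,"ay": 0,"az": 0}
    - {"fingers": 1,"x": 0,"y": 0,"z": 0,"ax": 0,"ay": 0,"az": 0}
    - {"fingers": 1,"x": 0,"y": 0,"z": 0,"ax": 0,"ay": 0,"az": 0}

```text
clock: 8.45
tcp_pos: [0.5606, -0.001, 0.0792]
orientation: [-3.129, -0.279, 0.0]
contact_force: [0.4, 0.1, -0.6]
grip_width: 0.0857
gripper_force: 0.0
```

arm_command:
  rows:
    - {"fingers": 1,"x": 0,"y": 0,"z": -0.01,"ax": 0,"ay": 0,"az": 0}
    - {"fingers": 1,"x": 0,"y": 0,"z": -0.02,"ax": 0,"ay": 0,"az": 0}
    - {"fingers": 1,"x": 0,"y": 0,"z": -0.03,"ax": 0,"ay": 0,"az": 0}
    - {"fingers": 1,"x": 0,"y": 0,"z": -0.035,"ax": 0,"ay": 0,"az": 0}
    - {"fingers": 1,"x": 0,"y": 0,"z": -0.035,"ax": 0,"ay": 0,"az": 0}
    - {"fingers": 1,"x": 0,"y": 0,"z": -0.03,"ax": 0,"ay": 0,"az": 0}
    - {"fingers": 1,"x": 0,"y": 0,"z": -0.01,"ax": 0,"ay": 0,"az": 0}
    - {"fingers": 1,"x": 0,"y": 0,"z": 0,"ax": 0,"ay": 0,"az": 0}

```text
clock: 9.12
tcp_pos: [0.5624, -0.0007, 0.2533]
orientation: [3.129, 0.279, 0.011]
contact_force: [0.7, 0.2, -0.4]
grip_width: 0.0853
gripper_force: 0.0
```

```bash
sed -i "s/,o\['grip_width'\].*/,o['grip_width'])/" st.py; cat >> st.py <<'E'
import sys
fine={'bottle':(.124,.145),'jar':(.115,.142)}
for a in sys.argv[1:]:
    n,x,y,z0,z1=a.split(',')
    for g,k in zip(gs,('top','side')): print(n,k,top(pts(g),(float(x),float(y)),.045,float(z0),float(z1)))
E
python3 st.py jar,.56,0,.114,.128; python3 plan.py "[(.4567,.318,.25)]"
```

```text
9.22 [ 0.5602 -0.001   0.2491] [0.6 0.2 0.1] 0.08534362628573099
jar top None
jar side (152, array([0.5567, 0.0007, 0.0212, 0.5554, 0.0032, 0.1187]))
turn [0.01 0.01 0.01]
turn [-2.0000e-02  2.0000e-02 -1.7999e+02]
t 9.22 p [ 0.5602 -0.001   0.2491] w 0.0853 F [0.6 0.2 0.1]
(0.4567, 0.318, 0.25) 11 x [-0.0041 -0.0302 -0.0001]
```

arm_command:
  rows:
    - {"fingers": 1,"x": -0.0046,"y": -0.0332,"z": 0,"ax": 0,"ay": 0,"az": 0}
    - {"fingers": 1,"x": -0.0046,"y": -0.0332,"z": 0,"ax": 0,"ay": 0,"az": 0}
    - {"fingers": 1,"x": -0.0046,"y": -0.0332,"z": 0,"ax": 0,"ay": 0,"az": 0}
    - {"fingers": 1,"x": -0.0046,"y": -0.0332,"z": 0,"ax": 0,"ay": 0,"az": 0}
    - {"fingers": 1,"x": -0.0046,"y": -0.0332,"z": 0,"ax": 0,"ay": 0,"az": 0}
    - {"fingers": 1,"x": -0.0046,"y": -0.0332,"z": 0,"ax": 0,"ay": 0,"az": 0}
    - {"fingers": 1,"x": -0.0046,"y": -0.0332,"z": 0,"ax": 0,"ay": 0,"az": 0}
    - {"fingers": 1,"x": -0.0046,"y": -0.0332,"z": 0,"ax": 0,"ay": 0,"az": 0}
    - {"fingers": 1,"x": -0.0046,"y": -0.0332,"z": 0,"ax": 0,"ay": 0,"az": 0}
    - {"fingers": 1,"x": -0.0046,"y": -0.0332,"z": 0,"ax": 0,"ay": 0,"az": 0}

```text
clock: 10.05
tcp_pos: [0.4548, 0.3183, 0.2471]
orientation: [3.127, 0.28, -0.005]
contact_force: [1.2, 0.1, -0.0]
grip_width: 0.0856
gripper_force: 0.0
```

arm_command:
  rows:
    - {"fingers": 1,"x": 0,"y": 0,"z": 0,"ax": 0,"ay": 0,"az": 0}
    - {"fingers": 1,"x": 0,"y": 0,"z": 0,"ax": 0,"ay": 0,"az": 0}
    - {"fingers": 1,"x": 0,"y": 0,"z": 0.015,"ax": 0,"ay": 0,"az": 0}
    - {"fingers": 1,"x": 0,"y": 0,"z": 0.03,"ax": 0,"ay": 0,"az": 0}
    - {"fingers": 1,"x": 0,"y": 0,"z": 0.03,"ax": 0,"ay": 0,"az": 0}
    - {"fingers": 1,"x": 0,"y": 0,"z": 0.03,"ax": 0,"ay": 0,"az": 0}
    - {"fingers": 1,"x": 0,"y": 0,"z": 0.03,"ax": 0,"ay": 0,"az": 0}
    - {"fingers": 1,"x": 0,"y": 0,"z": 0.015,"ax": 0,"ay": 0,"az": 0}
    - {"fingers": 1,"x": 0,"y": 0,"z": 0.007,"ax": 0,"ay": 0,"az": 0}
    - {"fingers": 1,"x": 0,"y": 0,"z": 0,"ax": 0,"ay": 0,"az": 0}

```text
clock: 10.88
tcp_pos: [0.4557, 0.3152, 0.0899]
orientation: [3.126, 0.277, -0.006]
contact_force: [-0.7, 0.2, 0.4]
grip_width: 0.0854
gripper_force: 0.0
```

arm_command:
  rows:
    - {"fingers": -1,"x": 0,"y": 0,"z": 0,"ax": 0,"ay": 0,"az": 0}
    - {"fingers": -1,"x": 0,"y": 0,"z": 0,"ax": 0,"ay": 0,"az": 0}
    - {"fingers": -1,"x": 0,"y": 0,"z": 0,"ax": 0,"ay": 0,"az": 0}
    - {"fingers": -1,"x": 0,"y": 0,"z": 0,"ax": 0,"ay": 0,"az": 0}
    - {"fingers": -1,"x": 0,"y": 0,"z": 0,"ax": 0,"ay": 0,"az": 0}
    - {"fingers": -1,"x": 0,"y": 0,"z": 0,"ax": 0,"ay": 0,"az": 0}
    - {"fingers": -1,"x": 0,"y": 0,"z": 0,"ax": 0,"ay": 0,"az": 0}
    - {"fingers": -1,"x": 0,"y": 0,"z": 0,"ax": 0,"ay": 0,"az": 0}

```text
clock: 11.55
tcp_pos: [0.4573, 0.3179, 0.0938]
orientation: [-3.129, -0.279, -0.003]
contact_force: [-0.2, -1.7, 6.4]
grip_width: 0.0467
gripper_force: 51.4
```

```bash
python3 st.py
```

```text
11.65 [0.4574 0.318  0.0938] [-0.7 -1.7  5.3] 0.046901276186895956
```

arm_command:
  rows:
    - {"fingers": -1,"x": 0,"y": 0,"z": -0.006,"ax": 0,"ay": 0,"az": 0}
    - {"fingers": -1,"x": 0,"y": 0,"z": -0.012,"ax": 0,"ay": 0,"az": 0}
    - {"fingers": -1,"x": 0,"y": 0,"z": -0.02,"ax": 0,"ay": 0,"az": 0}
    - {"fingers": -1,"x": 0,"y": 0,"z": -0.03,"ax": 0,"ay": 0,"az": 0}
    - {"fingers": -1,"x": 0,"y": 0,"z": -0.03,"ax": 0,"ay": 0,"az": 0}
    - {"fingers": -1,"x": 0,"y": 0,"z": -0.03,"ax": 0,"ay": 0,"az": 0}
    - {"fingers": -1,"x": 0,"y": 0,"z": -0.02,"ax": 0,"ay": 0,"az": 0}
    - {"fingers": -1,"x": 0,"y": 0,"z": -0.01,"ax": 0,"ay": 0,"az": 0}
    - {"fingers": -1,"x": 0,"y": 0,"z": 0,"ax": 0,"ay": 0,"az": 0}

```text
clock: 12.4
tcp_pos: [0.4572, 0.3185, 0.2532]
orientation: [-3.127, -0.279, -0.006]
contact_force: [1.2, 0.6, -3.5]
grip_width: 0.0462
gripper_force: 52.2
```

arm_command:
  rows:
    - {"fingers": -1,"x": 0.006,"y": 0.0145,"z": 0,"ax": 0,"ay": 0,"az": 0}
    - {"fingers": -1,"x": 0.012,"y": 0.029,"z": 0,"ax": 0,"ay": 0,"az": 0}
    - {"fingers": -1,"x": 0.012,"y": 0.029,"z": 0,"ax": 0,"ay": 0,"az": 0}
    - {"fingers": -1,"x": 0.012,"y": 0.029,"z": 0,"ax": 0,"ay": 0,"az": 0}
    - {"fingers": -1,"x": 0.012,"y": 0.029,"z": 0,"ax": 0,"ay": 0,"az": 0}
    - {"fingers": -1,"x": 0.012,"y": 0.029,"z": 0,"ax": 0,"ay": 0,"az": 0}
    - {"fingers": -1,"x": 0.012,"y": 0.029,"z": 0,"ax": 0,"ay": 0,"az": 0}
    - {"fingers": -1,"x": 0.012,"y": 0.029,"z": 0,"ax": 0,"ay": 0,"az": 0}
    - {"fingers": -1,"x": 0.012,"y": 0.029,"z": 0,"ax": 0,"ay": 0,"az": 0}
    - {"fingers": -1,"x": 0.012,"y": 0.029,"z": 0,"ax": 0,"ay": 0,"az": 0}

```text
clock: 13.23
tcp_pos: [0.617, 0.0651, 0.2481]
orientation: [3.129, 0.28, -0.006]
contact_force: [-0.2, 0.6, -4.1]
grip_width: 0.0465
gripper_force: 52.2
```

arm_command:
  rows:
    - {"fingers": -1,"x": 0.012,"y": 0.029,"z": 0,"ax": 0,"ay": 0,"az": 0}
    - {"fingers": -1,"x": 0.012,"y": 0.029,"z": 0,"ax": 0,"ay": 0,"az": 0}
    - {"fingers": -1,"x": 0.006,"y": 0.0145,"z": 0,"ax": 0,"ay": 0,"az": 0}
    - {"fingers": -1,"x": 0,"y": 0,"z": 0,"ax": 0,"ay": 0,"az": 0}
    - {"fingers": -1,"x": 0,"y": 0,"z": 0,"ax": 0,"ay": 0,"az": 0}

```text
clock: 13.65
tcp_pos: [0.6591, -0.0002, 0.2482]
orientation: [-3.129, -0.277, 0.005]
contact_force: [-0.1, 1.6, -3.2]
grip_width: 0.0467
gripper_force: 52.3
```

```bash
python3 st.py
```

```text
13.75 [0.6588 0.0025 0.2491] [-0.2  0.7 -3.7] 0.04648482923702239
```

arm_command:
  rows:
    - {"fingers": -1,"x": 0,"y": 0,"z": 0.015,"ax": 0,"ay": 0,"az": 0}
    - {"fingers": -1,"x": 0,"y": 0,"z": 0.03,"ax": 0,"ay": 0,"az": 0}
    - {"fingers": -1,"x": 0,"y": 0,"z": 0.03,"ax": 0,"ay": 0,"az": 0}
    - {"fingers": -1,"x": 0,"y": 0,"z": 0.03,"ax": 0,"ay": 0,"az": 0}
    - {"fingers": -1,"x": 0,"y": 0,"z": 0.025,"ax": 0,"ay": 0,"az": 0}
    - {"fingers": -1,"x": 0,"y": 0,"z": 0.018,"ax": 0,"ay": 0,"az": 0}
    - {"fingers": -1,"x": 0,"y": 0,"z": 0.01,"ax": 0,"ay": 0,"az": 0}
    - {"fingers": -1,"x": 0,"y": 0,"z": 0.006,"ax": 0,"ay": 0,"az": 0}
    - {"fingers": -1,"x": 0,"y": 0,"z": 0.003,"ax": 0,"ay": 0,"az": 0}
    - {"fingers": -1,"x": 0,"y": 0,"z": 0,"ax": 0,"ay": 0,"az": 0}

```text
clock: 14.58
tcp_pos: [0.6601, 0.0013, 0.0837]
orientation: [-3.129, -0.281, -0.001]
contact_force: [0.2, 0.5, -2.8]
grip_width: 0.0469
gripper_force: 52.2
```

arm_command:
  rows:
    - {"fingers": -1,"x": 0,"y": 0,"z": 0.001,"ax": 0,"ay": 0,"az": 0}
    - {"fingers": -1,"x": 0,"y": 0,"z": 0.001,"ax": 0,"ay": 0,"az": 0}
    - {"fingers": -1,"x": 0,"y": 0,"z": 0,"ax": 0,"ay": 0,"az": 0}

```text
clock: 14.83
tcp_pos: [0.6604, 0.0007, 0.0822]
orientation: [3.129, 0.279, 0.002]
contact_force: [0.3, -0.2, -3.5]
grip_width: 0.0467
gripper_force: 52.2
```

arm_command:
  rows:
    - {"fingers": -1,"x": 0,"y": 0,"z": 0.001,"ax": 0,"ay": 0,"az": 0}
    - {"fingers": -1,"x": 0,"y": 0,"z": 0,"ax": 0,"ay": 0,"az": 0}

```text
clock: 15.0
tcp_pos: [0.66, 0.0006, 0.0806]
orientation: [3.129, 0.279, 0.001]
contact_force: [0.5, -0.3, -4.5]
grip_width: 0.0465
gripper_force: 52.2
```

arm_command:
  rows:
    - {"fingers": -1,"x": 0,"y": 0,"z": 0.001,"ax": 0,"ay": 0,"az": 0}
    - {"fingers": -1,"x": 0,"y": 0,"z": 0,"ax": 0,"ay": 0,"az": 0}

```text
clock: 15.17
tcp_pos: [0.6602, 0.0007, 0.0799]
orientation: [3.129, 0.279, 0.001]
contact_force: [-0.4, -1.5, 1.5]
grip_width: 0.0466
gripper_force: 52.5
```

arm_command:
  rows:
    - {"fingers": -1,"x": 0,"y": 0,"z": 0.0005,"ax": 0,"ay": 0,"az": 0}
    - {"fingers": -1,"x": 0,"y": 0,"z": 0,"ax": 0,"ay": 0,"az": 0}

```text
clock: 15.33
tcp_pos: [0.6603, 0.0007, 0.0799]
orientation: [3.129, 0.279, 0.001]
contact_force: [-1.5, -0.4, 5.2]
grip_width: 0.0466
gripper_force: 53.2
```

arm_command:
  rows:
    - {"fingers": 0,"x": 0,"y": 0,"z": 0,"ax": 0,"ay": 0,"az": 0}
    - {"fingers": 1,"x": 0,"y": 0,"z": 0,"ax": 0,"ay": 0,"az": 0}
    - {"fingers": 1,"x": 0,"y": 0,"z": 0,"ax": 0,"ay": 0,"az": 0}
    - {"fingers": 1,"x": 0,"y": 0,"z": 0,"ax": 0,"ay": 0,"az": 0}
    - {"fingers": 1,"x": 0,"y": 0,"z": 0,"ax": 0,"ay": 0,"az": 0}
    - {"fingers": 1,"x": 0,"y": 0,"z": 0,"ax": 0,"ay": 0,"az": 0}
    - {"fingers": 1,"x": 0,"y": 0,"z": 0,"ax": 0,"ay": 0,"az": 0}

```text
clock: 15.92
tcp_pos: [0.6599, 0.0007, 0.0787]
orientation: [-3.129, -0.279, -0.0]
contact_force: [-0.3, -0.1, 0.2]
grip_width: 0.0853
gripper_force: 0.0
```

arm_command:
  rows:
    - {"fingers": 1,"x": 0,"y": 0,"z": -0.01,"ax": 0,"ay": 0,"az": 0}
    - {"fingers": 1,"x": 0,"y": 0,"z": -0.02,"ax": 0,"ay": 0,"az": 0}
    - {"fingers": 1,"x": 0,"y": 0,"z": -0.03,"ax": 0,"ay": 0,"az": 0}
    - {"fingers": 1,"x": 0,"y": 0,"z": -0.035,"ax": 0,"ay": 0,"az": 0}
    - {"fingers": 1,"x": 0,"y": 0,"z": -0.035,"ax": 0,"ay": 0,"az": 0}
    - {"fingers": 1,"x": 0,"y": 0,"z": -0.03,"ax": 0,"ay": 0,"az": 0}
    - {"fingers": 1,"x": 0,"y": 0,"z": -0.01,"ax": 0,"ay": 0,"az": 0}
    - {"fingers": 1,"x": 0,"y": 0,"z": 0,"ax": 0,"ay": 0,"az": 0}

```text
clock: 16.58
tcp_pos: [0.6618, 0.001, 0.2534]
orientation: [3.129, 0.279, 0.011]
contact_force: [-0.1, 0.5, 0.6]
grip_width: 0.0852
gripper_force: 0.0
```

arm_command:
  rows:
    - {"fingers": 1,"x": -0.01,"y": -0.0295,"z": 0,"ax": 0,"ay": 0,"az": 0}
    - {"fingers": 1,"x": -0.01,"y": -0.0295,"z": 0,"ax": 0,"ay": 0,"az": 0}
    - {"fingers": 1,"x": -0.01,"y": -0.0295,"z": 0,"ax": 0,"ay": 0,"az": 0}
    - {"fingers": 1,"x": -0.01,"y": -0.0295,"z": 0,"ax": 0,"ay": 0,"az": 0}
    - {"fingers": 1,"x": -0.01,"y": -0.0295,"z": 0,"ax": 0,"ay": 0,"az": 0}
    - {"fingers": 1,"x": -0.01,"y": -0.0295,"z": 0,"ax": 0,"ay": 0,"az": 0}
    - {"fingers": 1,"x": -0.01,"y": -0.0295,"z": 0,"ax": 0,"ay": 0,"az": 0}
    - {"fingers": 1,"x": -0.01,"y": -0.0295,"z": 0,"ax": 0,"ay": 0,"az": 0}
    - {"fingers": 1,"x": -0.01,"y": -0.0295,"z": 0,"ax": 0,"ay": 0,"az": 0}
    - {"fingers": 1,"x": -0.01,"y": -0.0295,"z": 0,"ax": 0,"ay": 0,"az": 0}

```text
clock: 17.42
tcp_pos: [0.5074, 0.2739, 0.2472]
orientation: [3.128, 0.28, -0.004]
contact_force: [0.5, -0.1, -0.6]
grip_width: 0.0855
gripper_force: 0.0
```

```bash
cat >> m.py <<'E'
def fpts(g):
    K=g['K'];T=g['world_from_camera'];d=g['depth'];v,u=np.mgrid[:420,:560]
    a=(u-K[0,2])/K[0,0];b=(v-K[1,2])/K[1,1];t=np.hypot(a,b)+1e-9;k=np.tan(t)/t
    w=np.stack([a*k*d,b*k*d,d],-1)@T[:3,:3].T+T[:3,3];w[(d==0)|(t>1.4)]=np.nan;return w
E
python3 - <<'E'
from m import *
g=r.grab_frame('wrist');W=fpts(g);print(r.get_obs()['tcp_pos'])
m=np.hypot(W[...,0]-.508,W[...,1]-.2735)<.06;F=g['frame'].astype(int)
print('ripe wrist',top(W,(.508,.2735),.06,.060,.07),top(W,(.508,.2735),.06,.064,.07))
s=r.grab_frame('side');print('ripe side',top(pts(s),(.508,.2735),.06,.060,.07)); print('bottle',top(pts(s),(.66,0),.04,.115,.13))
save(s,'s3.png');save(g,'w3.png')
P=W[m&(abs(W[...,2]-.024)<.004)&(F[...,0]>200)&(F[...,2]<120)]  # straw mat
print('mat',cv2.minEnclosingCircle(P[:,:2].astype(np.float32)),len(P))
E
python3 plan.py "[(.508,.2735,.25)]"
```

```text
[0.50312272 0.28125032 0.2476315 ]
ripe wrist (2619, array([0.505 , 0.2742, 0.0289, 0.5062, 0.2745, 0.066 ])) (2488, array([0.5049, 0.2748, 0.0284, 0.5056, 0.2744, 0.0662]))
ripe side (554, array([0.5044, 0.2755, 0.03  , 0.5015, 0.2777, 0.0648]))
bottle (82, array([0.6575, 0.0016, 0.0156, 0.6561, 0.0037, 0.1203]))
mat ((0.4925670921802521, 0.29570943117141724), 0.029422389343380928) 131
turn [-0.14  0.18  0.55]
turn [  -0.28   -0.22 -179.45]
t 17.52 p [0.5047 0.2789 0.2476] w 0.0856 F [-0.8 -0.2  0.2]
(0.508, 0.2735, 0.25) 1 x [ 0.0023  0.0059 -0.0024]
```

View pics/w3.png

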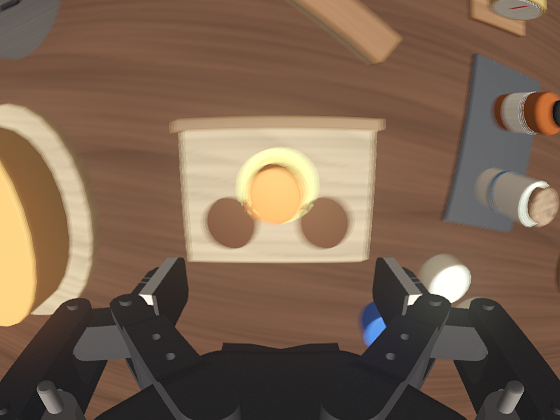

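Both containers stand on the slate, at about (520,110) and (515,195). The ripe cheese at (275,193) and the two empty marks at (230,223) and (323,223) are clear. I compute the rack frame from the marks while the arm settles.

arm_command:
  rows:
    - {"fingers": 1,"x": 0,"y": 0,"z": 0,"ax": 0,"ay": 0,"az": 0}
    - {"fingers": 1,"x": 0,"y": 0,"z": 0,"ax": 0,"ay": 0,"az": 0}
    - {"fingers": 1,"x": 0,"y": 0,"z": 0,"ax": 0,"ay": 0,"az": 0}

```text
clock: 17.77
tcp_pos: [0.5098, 0.2715, 0.248]
orientation: [3.128, 0.276, -0.001]
contact_force: [-0.0, -0.2, -0.7]
grip_width: 0.0854
gripper_force: 0.0
```

```bash
cat > rack.py <<'E'
from m import *
g=r.grab_frame('wrist');W=fpts(g);F=g['frame'].astype(int)
L=[]
for c in((.457,.318),(.475,.214)):
    m=(np.hypot(W[...,0]-c[0],W[...,1]-c[1])<.045)&(abs(W[...,2]-.024)<.006)&(F[...,0]<140)
    k,l,s,_=cv2.connectedComponentsWithStats(m.astype(np.uint8));i=1+s[1:,4].argmax();P=W[l==i]
    e=cv2.minEnclosingCircle(P[:,:2].astype(np.float32));print('mark',np.round(e[0],4),round(e[1],4),P.mean(0).round(4),len(P));L.append(P.mean(0)[:2])
f=L[0]-L[1];f/=np.linalg.norm(f);e=np.array([f[1],-f[0]]);print('yaw',np.rad2deg(np.arctan2(e[1],e[0])),'origin',(L[0]+L[1])/2+.042*e)
print('ripe',top(W,(.506,.2745),.045,.064,.07))
E
python3 rack.py;python3 plan.py "[(.506,.2745,.25)]"
```

```text
mark [0.455  0.3191] 0.0298 [0.443  0.3274 0.0247] 704
mark [0.4603 0.2004] 0.022 [0.455  0.1966 0.0246] 56
yaw 5.2367006633130515 origin [0.49078544 0.26582601]
ripe (2451, array([0.5045, 0.2744, 0.0282, 0.5055, 0.2744, 0.0662]))
turn [ 0.06  0.04 -0.13]
turn [ 7.0000e-02 -9.0000e-02  1.7987e+02]
t 17.82 p [0.5099 0.2716 0.2482] w 0.0854 F [ 0.8 -0.5  0.6]
(0.506, 0.2745, 0.25) 1 x [-0.0033 -0.0036 -0.0018]
```

arm_command:
  rows:
    - {"fingers": 1,"x": -0.0034,"y": -0.003,"z": 0.015,"ax": 0,"ay": 0,"az": 0}
    - {"fingers": 1,"x": 0,"y": 0,"z": 0.03,"ax": 0,"ay": 0,"az": 0}
    - {"fingers": 1,"x": 0,"y": 0,"z": 0.035,"ax": 0,"ay": 0,"az": 0}
    - {"fingers": 1,"x": 0,"y": 0,"z": 0.035,"ax": 0,"ay": 0,"az": 0}
    - {"fingers": 1,"x": 0,"y": 0,"z": 0.03,"ax": 0,"ay": 0,"az": 0}
    - {"fingers": 1,"x": 0,"y": 0,"z": 0.025,"ax": 0,"ay": 0,"az": 0}
    - {"fingers": 1,"x": 0,"y": 0,"z": 0.015,"ax": 0,"ay": 0,"az": 0}
    - {"fingers": 1,"x": 0,"y": 0,"z": 0.012,"ax": 0,"ay": 0,"az": 0}
    - {"fingers": 1,"x": 0,"y": 0,"z": 0,"ax": 0,"ay": 0,"az": 0}
    - {"fingers": 1,"x": 0,"y": 0,"z": 0,"ax": 0,"ay": 0,"az": 0}
  grip_force: 35

```text
clock: 18.65
tcp_pos: [0.5056, 0.2751, 0.0517]
orientation: [3.129, 0.278, -0.001]
contact_force: [0.2, 0.4, 0.2]
grip_width: 0.0855
gripper_force: 0.0
```

arm_command:
  rows:
    - {"fingers": -1,"x": 0,"y": 0,"z": 0,"ax": 0,"ay": 0,"az": 0}
    - {"fingers": -1,"x": 0,"y": 0,"z": 0,"ax": 0,"ay": 0,"az": 0}
    - {"fingers": -1,"x": 0,"y": 0,"z": 0,"ax": 0,"ay": 0,"az": 0}
    - {"fingers": -1,"x": 0,"y": 0,"z": 0,"ax": 0,"ay": 0,"az": 0}
    - {"fingers": -1,"x": 0,"y": 0,"z": 0,"ax": 0,"ay": 0,"az": 0}
    - {"fingers": -1,"x": 0,"y": 0,"z": 0,"ax": 0,"ay": 0,"az": 0}
    - {"fingers": -1,"x": 0,"y": 0,"z": 0,"ax": 0,"ay": 0,"az": 0}
    - {"fingers": -1,"x": 0,"y": 0,"z": 0,"ax": 0,"ay": 0,"az": 0}
  grip_force: 35

```text
clock: 19.32
tcp_pos: [0.5063, 0.276, 0.0534]
orientation: [-3.128, -0.279, -0.004]
contact_force: [-0.5, -1.4, 6.2]
grip_width: 0.0567
gripper_force: 37.1
```

arm_command:
  rows:
    - {"fingers": -1,"x": 0,"y": 0,"z": -0.006,"ax": 0,"ay": 0,"az": 0}
    - {"fingers": -1,"x": 0,"y": 0,"z": -0.012,"ax": 0,"ay": 0,"az": 0}
    - {"fingers": -1,"x": 0,"y": 0,"z": -0.02,"ax": 0,"ay": 0,"az": 0}
    - {"fingers": -1,"x": 0,"y": 0,"z": -0.03,"ax": 0,"ay": 0,"az": 0}
    - {"fingers": -1,"x": 0,"y": 0,"z": -0.035,"ax": 0,"ay": 0,"az": 0}
    - {"fingers": -1,"x": 0,"y": 0,"z": -0.035,"ax": 0,"ay": 0,"az": 0}
    - {"fingers": -1,"x": 0,"y": 0,"z": -0.03,"ax": 0,"ay": 0,"az": 0}
    - {"fingers": -1,"x": 0,"y": 0,"z": -0.02,"ax": 0,"ay": 0,"az": 0}
    - {"fingers": -1,"x": 0,"y": 0,"z": -0.01,"ax": 0,"ay": 0,"az": 0}
    - {"fingers": -1,"x": 0,"y": 0,"z": 0,"ax": 0,"ay": 0,"az": 0}

```text
clock: 20.15
tcp_pos: [0.5062, 0.2764, 0.253]
orientation: [-3.127, -0.279, -0.007]
contact_force: [0.8, 0.1, -0.1]
grip_width: 0.0569
gripper_force: 38.0
```

```bash
python3 st.py;python3 plan.py "[(.5,0,.25),(.4855,-.286,.25)]"
python3 - <<'E'
from m import *
g=r.grab_frame('top');save(g,'t4.png');W=pts(g);F=g['frame'].astype(int)
m=(np.hypot(W[...,0]-.507,W[...,1]-.274)<.055)&(F[...,0]>200)&(F[...,1]>170)&(F[...,2]<150)
print('mat',m.sum(),top(W[m][None],(.507,.274),.06,0,.05))
E
```

```text
20.25 [0.5048 0.2752 0.2492] [-0.1 -0.1 -2.8] 0.056646155578934085
turn [0.03 0.04 0.01]
turn [-7.0000e-02  5.0000e-02 -1.7999e+02]
t 20.25 p [0.5048 0.2752 0.2492] w 0.0566 F [-0.1 -0.1 -2.8]
(0.5, 0, 0.25) 9 x [-0.0059  0.03   -0.0001]
(0.4855, -0.286, 0.25) 9 x [-0.0072  0.031   0.    ]
mat 942 (942, array([0.5085, 0.2751, 0.0432, 0.5091, 0.2745, 0.0252]))
```

arm_command:
  rows:
    - {"fingers": -1,"x": -0.003,"y": 0.0137,"z": 0,"ax": 0,"ay": 0,"az": 0}
    - {"fingers": -1,"x": -0.006,"y": 0.0275,"z": 0,"ax": 0,"ay": 0,"az": 0}
    - {"fingers": -1,"x": -0.006,"y": 0.0275,"z": 0,"ax": 0,"ay": 0,"az": 0}
    - {"fingers": -1,"x": -0.006,"y": 0.0275,"z": 0,"ax": 0,"ay": 0,"az": 0}
    - {"fingers": -1,"x": -0.006,"y": 0.0275,"z": 0,"ax": 0,"ay": 0,"az": 0}
    - {"fingers": -1,"x": -0.006,"y": 0.0275,"z": 0,"ax": 0,"ay": 0,"az": 0}
    - {"fingers": -1,"x": -0.006,"y": 0.0275,"z": 0,"ax": 0,"ay": 0,"az": 0}
    - {"fingers": -1,"x": -0.006,"y": 0.0275,"z": 0,"ax": 0,"ay": 0,"az": 0}
    - {"fingers": -1,"x": -0.006,"y": 0.0275,"z": 0,"ax": 0,"ay": 0,"az": 0}
    - {"fingers": -1,"x": -0.006,"y": 0.0275,"z": 0,"ax": 0,"ay": 0,"az": 0}

```text
clock: 21.13
tcp_pos: [0.494, 0.0061, 0.2483]
orientation: [3.129, 0.279, -0.005]
contact_force: [0.1, -0.3, -1.5]
grip_width: 0.0564
gripper_force: 37.9
```

arm_command:
  rows:
    - {"fingers": -1,"x": -0.006,"y": 0.0275,"z": 0,"ax": 0,"ay": 0,"az": 0}
    - {"fingers": -1,"x": -0.006,"y": 0.0275,"z": 0,"ax": 0,"ay": 0,"az": 0}
    - {"fingers": -1,"x": -0.006,"y": 0.0275,"z": 0,"ax": 0,"ay": 0,"az": 0}
    - {"fingers": -1,"x": -0.006,"y": 0.0275,"z": 0,"ax": 0,"ay": 0,"az": 0}
    - {"fingers": -1,"x": -0.006,"y": 0.0275,"z": 0,"ax": 0,"ay": 0,"az": 0}
    - {"fingers": -1,"x": -0.006,"y": 0.0275,"z": 0,"ax": 0,"ay": 0,"az": 0}
    - {"fingers": -1,"x": -0.006,"y": 0.0275,"z": 0,"ax": 0,"ay": 0,"az": 0}
    - {"fingers": -1,"x": -0.006,"y": 0.0275,"z": 0,"ax": 0,"ay": 0,"az": 0}
    - {"fingers": -1,"x": -0.006,"y": 0.0275,"z": 0,"ax": 0,"ay": 0,"az": 0}
    - {"fingers": -1,"x": -0.006,"y": 0.0275,"z": 0,"ax": 0,"ay": 0,"az": 0}

```text
clock: 21.97
tcp_pos: [0.4833, -0.2745, 0.2482]
orientation: [-3.128, -0.278, 0.005]
contact_force: [-0.3, 0.4, -1.5]
grip_width: 0.0566
gripper_force: 37.9
```

arm_command:
  rows:
    - {"fingers": -1,"x": -0.003,"y": 0.0137,"z": 0,"ax": 0,"ay": 0,"az": 0}
    - {"fingers": -1,"x": 0,"y": 0,"z": 0,"ax": 0,"ay": 0,"az": 0}
    - {"fingers": -1,"x": 0,"y": 0,"z": 0.015,"ax": 0,"ay": 0,"az": 0}
    - {"fingers": -1,"x": 0,"y": 0,"z": 0.03,"ax": 0,"ay": 0,"az": 0}
    - {"fingers": -1,"x": 0,"y": 0,"z": 0.035,"ax": 0,"ay": 0,"az": 0}
    - {"fingers": -1,"x": 0,"y": 0,"z": 0.035,"ax": 0,"ay": 0,"az": 0}
    - {"fingers": -1,"x": 0,"y": 0,"z": 0.025,"ax": 0,"ay": 0,"az": 0}
    - {"fingers": -1,"x": 0,"y": 0,"z": 0.01,"ax": 0,"ay": 0,"az": 0}
    - {"fingers": -1,"x": 0,"y": 0,"z": 0,"ax": 0,"ay": 0,"az": 0}
    - {"fingers": -1,"x": 0,"y": 0,"z": 0,"ax": 0,"ay": 0,"az": 0}

```text
clock: 22.8
tcp_pos: [0.4849, -0.2862, 0.1001]
orientation: [-3.128, -0.281, 0.0]
contact_force: [-0.4, -0.1, 0.0]
grip_width: 0.0568
gripper_force: 37.9
```

```bash
python3 st.py ripe,.4855,-.286,.102,.135; python3 plan.py "[(.4855,-.286,.1)]"
```

```text
22.9 [ 0.486  -0.2871  0.1016] [ 0.9  0.  -1.8] 0.05691332178515382
ripe top (77, array([ 0.483 , -0.2742,  0.029 ,  0.4808, -0.2709,  0.113 ]))
ripe side (203, array([ 0.4802, -0.2831,  0.0415,  0.4741, -0.2754,  0.113 ]))
turn [ 0.09 -0.14  0.02]
turn [ 2.3000e-01  1.5000e-01 -1.7998e+02]
t 22.9 p [ 0.486  -0.2871  0.1016] w 0.0569 F [ 0.9  0.  -1.8]
(0.4855, -0.286, 0.1) 1 x [-0.0003 -0.0012  0.0016]
```

arm_command:
  rows:
    - {"fingers": -1,"x": 0,"y": 0,"z": 0.015,"ax": 0,"ay": 0,"az": 0}
    - {"fingers": -1,"x": 0,"y": 0,"z": 0.015,"ax": 0,"ay": 0,"az": 0}
    - {"fingers": -1,"x": 0,"y": 0,"z": 0.01,"ax": 0,"ay": 0,"az": 0}
    - {"fingers": -1,"x": 0,"y": 0,"z": 0.006,"ax": 0,"ay": 0,"az": 0}
    - {"fingers": -1,"x": 0,"y": 0,"z": 0.003,"ax": 0,"ay": 0,"az": 0}
    - {"fingers": -1,"x": 0,"y": 0,"z": 0,"ax": 0,"ay": 0,"az": 0}
    - {"fingers": -1,"x": 0,"y": 0,"z": 0,"ax": 0,"ay": 0,"az": 0}

```text
clock: 23.48
tcp_pos: [0.4851, -0.287, 0.0514]
orientation: [3.129, 0.279, 0.001]
contact_force: [-0.3, 0.2, -2.1]
grip_width: 0.0564
gripper_force: 38.0
```

arm_command:
  rows:
    - {"fingers": -1,"x": 0,"y": 0,"z": 0.001,"ax": 0,"ay": 0,"az": 0}
    - {"fingers": -1,"x": 0,"y": 0,"z": 0.0005,"ax": 0,"ay": 0,"az": 0}
    - {"fingers": -1,"x": 0,"y": 0,"z": 0,"ax": 0,"ay": 0,"az": 0}

```text
clock: 23.73
tcp_pos: [0.4849, -0.2869, 0.0496]
orientation: [3.129, 0.279, 0.001]
contact_force: [0.4, -0.8, -1.1]
grip_width: 0.0563
gripper_force: 38.0
```

arm_command:
  rows:
    - {"fingers": -1,"x": 0,"y": 0,"z": 0.001,"ax": 0,"ay": 0,"az": 0}
    - {"fingers": -1,"x": 0,"y": 0,"z": 0,"ax": 0,"ay": 0,"az": 0}

```text
clock: 23.9
tcp_pos: [0.4849, -0.2869, 0.0494]
orientation: [3.129, 0.279, 0.001]
contact_force: [-3.4, 1.3, 8.7]
grip_width: 0.0568
gripper_force: 38.9
```

arm_command:
  rows:
    - {"fingers": -1,"x": 0,"y": 0,"z": -0.0005,"ax": 0,"ay": 0,"az": 0}
    - {"fingers": 0,"x": 0,"y": 0,"z": 0,"ax": 0,"ay": 0,"az": 0}
    - {"fingers": 1,"x": 0,"y": 0,"z": 0,"ax": 0,"ay": 0,"az": 0}
    - {"fingers": 1,"x": 0,"y": 0,"z": 0,"ax": 0,"ay": 0,"az": 0}
    - {"fingers": 1,"x": 0,"y": 0,"z": 0,"ax": 0,"ay": 0,"az": 0}
    - {"fingers": 1,"x": 0,"y": 0,"z": 0,"ax": 0,"ay": 0,"az": 0}
    - {"fingers": 1,"x": 0,"y": 0,"z": 0,"ax": 0,"ay": 0,"az": 0}

```text
clock: 24.48
tcp_pos: [0.4847, -0.2868, 0.0487]
orientation: [-3.129, -0.28, 0.0]
contact_force: [0.2, 0.2, -0.6]
grip_width: 0.0856
gripper_force: 0.0
```

arm_command:
  rows:
    - {"fingers": 1,"x": 0,"y": 0,"z": -0.01,"ax": 0,"ay": 0,"az": 0}
    - {"fingers": 1,"x": 0,"y": 0,"z": -0.02,"ax": 0,"ay": 0,"az": 0}
    - {"fingers": 1,"x": 0,"y": 0,"z": -0.03,"ax": 0,"ay": 0,"az": 0}
    - {"fingers": 1,"x": 0,"y": 0,"z": -0.03,"ax": 0,"ay": 0,"az": 0}
    - {"fingers": 1,"x": 0,"y": 0,"z": -0.02,"ax": 0,"ay": 0,"az": 0}
    - {"fingers": 1,"x": 0,"y": 0,"z": -0.01,"ax": 0,"ay": 0,"az": 0}
    - {"fingers": 1,"x": 0,"y": 0,"z": 0,"ax": 0,"ay": 0,"az": 0}

```text
clock: 25.07
tcp_pos: [0.486, -0.2875, 0.1716]
orientation: [3.127, 0.279, 0.007]
contact_force: [0.8, -0.6, -0.4]
grip_width: 0.0855
gripper_force: 0.0
```

arm_command:
  rows:
    - {"fingers": 1,"x": 0,"y": -0.0298,"z": 0,"ax": 0,"ay": 0,"az": 0}
    - {"fingers": 1,"x": 0,"y": -0.0298,"z": 0,"ax": 0,"ay": 0,"az": 0}
    - {"fingers": 1,"x": 0,"y": -0.0298,"z": 0,"ax": 0,"ay": 0,"az": 0}
    - {"fingers": 1,"x": 0,"y": -0.0298,"z": 0,"ax": 0,"ay": 0,"az": 0}
    - {"fingers": 1,"x": 0,"y": -0.0298,"z": 0,"ax": 0,"ay": 0,"az": 0}
    - {"fingers": 1,"x": 0,"y": -0.0298,"z": 0,"ax": 0,"ay": 0,"az": 0}
    - {"fingers": 1,"x": 0,"y": -0.0298,"z": 0,"ax": 0,"ay": 0,"az": 0}
    - {"fingers": 1,"x": 0,"y": -0.0298,"z": 0,"ax": 0,"ay": 0,"az": 0}
    - {"fingers": 1,"x": 0,"y": -0.0298,"z": 0,"ax": 0,"ay": 0,"az": 0}
    - {"fingers": 1,"x": 0,"y": -0.0298,"z": 0,"ax": 0,"ay": 0,"az": 0}

```text
clock: 25.9
tcp_pos: [0.4304, 0.0077, 0.1676]
orientation: [-3.129, -0.28, 0.004]
contact_force: [0.5, -0.0, 0.4]
grip_width: 0.0856
gripper_force: 0.0
```

arm_command:
  rows:
    - {"fingers": 1,"x": 0,"y": -0.0298,"z": 0,"ax": 0,"ay": 0,"az": 0}
    - {"fingers": 1,"x": 0,"y": 0,"z": 0,"ax": 0,"ay": 0,"az": 0}
    - {"fingers": 1,"x": 0,"y": 0,"z": 0,"ax": 0,"ay": 0,"az": 0}
    - {"fingers": 1,"x": 0,"y": 0,"z": 0,"ax": 0,"ay": 0,"az": 0}

```text
clock: 26.23
tcp_pos: [0.426, 0.0352, 0.1679]
orientation: [3.129, 0.28, -0.003]
contact_force: [0.7, -0.8, 0.6]
grip_width: 0.0855
gripper_force: 0.0
```

```bash
python3 st.py ripe,.4855,-.286,.057,.07; python3 plan.py "[(.4265,.036,.17),(.4265,.036,.026)]";python3 - <<'E'
from m import *
g=r.grab_frame('wrist');save(g,'w5.png');print(top(fpts(g),(.4265,.036),.05,.037,.046))
E
```

```text
26.33 [0.4263 0.0345 0.1682] [-0.1 -0.4 -0.2] 0.08530649049153084
ripe top (502, array([ 0.4844, -0.2849,  0.0287,  0.484 , -0.284 ,  0.062 ]))
ripe side (177, array([ 0.4813, -0.286 ,  0.0316,  0.4805, -0.2813,  0.0607]))
turn [ 0.01  0.07 -0.1 ]
turn [ 1.100e-01 -2.000e-02  1.799e+02]
t 26.33 p [0.4263 0.0345 0.1682] w 0.0853 F [-0.1 -0.4 -0.2]
(0.4265, 0.036, 0.17) 1 x [ 0.0004 -0.0014 -0.0018]
(0.4265, 0.036, 0.026) 5 x [0.     0.     0.0288]
(3739, array([0.4267, 0.0347, 0.0288, 0.4282, 0.0352, 0.042 ]))
```

arm_command:
  rows:
    - {"fingers": 1,"x": 0,"y": -0.001,"z": 0.015,"ax": 0,"ay": 0,"az": 0}
    - {"fingers": 1,"x": 0,"y": 0,"z": 0.03,"ax": 0,"ay": 0,"az": 0}
    - {"fingers": 1,"x": 0,"y": 0,"z": 0.03,"ax": 0,"ay": 0,"az": 0}
    - {"fingers": 1,"x": 0,"y": 0,"z": 0.03,"ax": 0,"ay": 0,"az": 0}
    - {"fingers": 1,"x": 0,"y": 0,"z": 0.02,"ax": 0,"ay": 0,"az": 0}
    - {"fingers": 1,"x": 0,"y": 0,"z": 0.011,"ax": 0,"ay": 0,"az": 0}
    - {"fingers": 1,"x": 0,"y": 0,"z": 0.005,"ax": 0,"ay": 0,"az": 0}
    - {"fingers": 1,"x": 0,"y": 0,"z": 0,"ax": 0,"ay": 0,"az": 0}
    - {"fingers": 1,"x": 0,"y": 0,"z": 0,"ax": 0,"ay": 0,"az": 0}

```text
clock: 27.13
tcp_pos: [0.4267, 0.0364, 0.028]
orientation: [3.129, 0.278, 0.0]
contact_force: [-0.1, 0.1, 0.0]
grip_width: 0.0855
gripper_force: 0.0
```

arm_command:
  rows:
    - {"fingers": -1,"x": 0,"y": 0,"z": 0,"ax": 0,"ay": 0,"az": 0}
    - {"fingers": -1,"x": 0,"y": 0,"z": 0,"ax": 0,"ay": 0,"az": 0}
    - {"fingers": -1,"x": 0,"y": 0,"z": 0,"ax": 0,"ay": 0,"az": 0}
    - {"fingers": -1,"x": 0,"y": 0,"z": 0,"ax": 0,"ay": 0,"az": 0}
    - {"fingers": -1,"x": 0,"y": 0,"z": 0,"ax": 0,"ay": 0,"az": 0}
    - {"fingers": -1,"x": 0,"y": 0,"z": 0,"ax": 0,"ay": 0,"az": 0}
    - {"fingers": -1,"x": 0,"y": 0,"z": 0,"ax": 0,"ay": 0,"az": 0}
    - {"fingers": -1,"x": 0,"y": 0,"z": 0,"ax": 0,"ay": 0,"az": 0}

```text
clock: 27.8
tcp_pos: [0.4271, 0.0367, 0.0288]
orientation: [3.129, 0.279, 0.003]
contact_force: [-1.3, -0.7, 6.3]
grip_width: 0.0566
gripper_force: 36.4
```

arm_command:
  rows:
    - {"fingers": -1,"x": 0,"y": 0,"z": -0.006,"ax": 0,"ay": 0,"az": 0}
    - {"fingers": -1,"x": 0,"y": 0,"z": -0.015,"ax": 0,"ay": 0,"az": 0}
    - {"fingers": -1,"x": 0,"y": 0,"z": -0.025,"ax": 0,"ay": 0,"az": 0}
    - {"fingers": -1,"x": 0,"y": 0,"z": -0.03,"ax": 0,"ay": 0,"az": 0}
    - {"fingers": -1,"x": 0,"y": 0,"z": -0.03,"ax": 0,"ay": 0,"az": 0}
    - {"fingers": -1,"x": 0,"y": 0,"z": -0.024,"ax": 0,"ay": 0,"az": 0}
    - {"fingers": -1,"x": 0,"y": 0,"z": -0.012,"ax": 0,"ay": 0,"az": 0}
    - {"fingers": -1,"x": 0,"y": 0,"z": 0,"ax": 0,"ay": 0,"az": 0}

```text
clock: 28.47
tcp_pos: [0.4281, 0.037, 0.173]
orientation: [3.129, 0.279, 0.01]
contact_force: [-0.2, -0.5, -0.9]
grip_width: 0.0565
gripper_force: 38.3
```

arm_command:
  rows:
    - {"fingers": -1,"x": 0.0061,"y": -0.011,"z": 0,"ax": 0,"ay": 0,"az": 0}
    - {"fingers": -1,"x": 0.0122,"y": -0.022,"z": 0,"ax": 0,"ay": 0,"az": 0}
    - {"fingers": -1,"x": 0.0122,"y": -0.022,"z": 0,"ax": 0,"ay": 0,"az": 0}
    - {"fingers": -1,"x": 0.0122,"y": -0.022,"z": 0,"ax": 0,"ay": 0,"az": 0}
    - {"fingers": -1,"x": 0.0122,"y": -0.022,"z": 0,"ax": 0,"ay": 0,"az": 0}
    - {"fingers": -1,"x": 0.0122,"y": -0.022,"z": 0,"ax": 0,"ay": 0,"az": 0}
    - {"fingers": -1,"x": 0.0122,"y": -0.022,"z": 0,"ax": 0,"ay": 0,"az": 0}
    - {"fingers": -1,"x": 0.0122,"y": -0.022,"z": 0,"ax": 0,"ay": 0,"az": 0}
    - {"fingers": -1,"x": 0.0122,"y": -0.022,"z": 0,"ax": 0,"ay": 0,"az": 0}
    - {"fingers": -1,"x": 0.0122,"y": -0.022,"z": 0,"ax": 0,"ay": 0,"az": 0}

```text
clock: 29.3
tcp_pos: [0.5029, 0.2637, 0.1685]
orientation: [3.128, 0.28, -0.003]
contact_force: [0.3, 0.2, -1.3]
grip_width: 0.0565
gripper_force: 38.2
```

arm_command:
  rows:
    - {"fingers": -1,"x": 0.0061,"y": -0.011,"z": 0,"ax": 0,"ay": 0,"az": 0}
    - {"fingers": -1,"x": 0,"y": 0,"z": 0,"ax": 0,"ay": 0,"az": 0}
    - {"fingers": -1,"x": 0,"y": 0,"z": 0.015,"ax": 0,"ay": 0,"az": 0}
    - {"fingers": -1,"x": 0,"y": 0,"z": 0.03,"ax": 0,"ay": 0,"az": 0}
    - {"fingers": -1,"x": 0,"y": 0,"z": 0.025,"ax": 0,"ay": 0,"az": 0}
    - {"fingers": -1,"x": 0,"y": 0,"z": 0.015,"ax": 0,"ay": 0,"az": 0}
    - {"fingers": -1,"x": 0,"y": 0,"z": 0.01,"ax": 0,"ay": 0,"az": 0}
    - {"fingers": -1,"x": 0,"y": 0,"z": 0,"ax": 0,"ay": 0,"az": 0}
    - {"fingers": -1,"x": 0,"y": 0,"z": 0,"ax": 0,"ay": 0,"az": 0}

```text
clock: 30.05
tcp_pos: [0.5073, 0.274, 0.0747]
orientation: [3.128, 0.278, -0.001]
contact_force: [0.4, -0.2, -0.3]
grip_width: 0.0567
gripper_force: 38.2
```

```bash
python3 st.py; python3 plan.py "[(.5078,.2741,.055)]"
```

```text
30.15 [0.5082 0.275  0.0759] [-1.   0.4 -2. ] 0.056276718412097415
turn [-0.02 -0.1  -0.01]
turn [-1.5000e-01  4.0000e-02  1.7999e+02]
t 30.15 p [0.5082 0.275  0.0759] w 0.0563 F [-1.   0.4 -2. ]
(0.5078, 0.2741, 0.055) 1 x [-0.0005  0.0008  0.0209]
```

arm_command:
  rows:
    - {"fingers": -1,"x": 0,"y": 0,"z": 0.01,"ax": 0,"ay": 0,"az": 0}
    - {"fingers": -1,"x": 0,"y": 0,"z": 0.006,"ax": 0,"ay": 0,"az": 0}
    - {"fingers": -1,"x": 0,"y": 0,"z": 0.003,"ax": 0,"ay": 0,"az": 0}
    - {"fingers": -1,"x": 0,"y": 0,"z": 0.001,"ax": 0,"ay": 0,"az": 0}
    - {"fingers": -1,"x": 0,"y": 0,"z": 0,"ax": 0,"ay": 0,"az": 0}
    - {"fingers": -1,"x": 0,"y": 0,"z": 0,"ax": 0,"ay": 0,"az": 0}

```text
clock: 30.65
tcp_pos: [0.5075, 0.275, 0.0548]
orientation: [3.129, 0.28, -0.0]
contact_force: [0.0, 0.6, -1.5]
grip_width: 0.0566
gripper_force: 38.2
```

arm_command:
  rows:
    - {"fingers": -1,"x": 0,"y": 0,"z": 0.001,"ax": 0,"ay": 0,"az": 0}
    - {"fingers": -1,"x": 0,"y": 0,"z": 0,"ax": 0,"ay": 0,"az": 0}

```text
clock: 30.82
tcp_pos: [0.5076, 0.275, 0.0539]
orientation: [-3.129, -0.28, -0.0]
contact_force: [0.5, -0.4, -2.0]
grip_width: 0.0566
gripper_force: 38.2
```

arm_command:
  rows:
    - {"fingers": -1,"x": 0,"y": 0,"z": 0.001,"ax": 0,"ay": 0,"az": 0}
    - {"fingers": -1,"x": 0,"y": 0,"z": 0,"ax": 0,"ay": 0,"az": 0}

```text
clock: 30.98
tcp_pos: [0.5077, 0.275, 0.053]
orientation: [-3.129, -0.279, -0.001]
contact_force: [-0.1, 0.6, -1.4]
grip_width: 0.0561
gripper_force: 38.4
```

arm_command:
  rows:
    - {"fingers": -1,"x": 0,"y": 0,"z": 0.0007,"ax": 0,"ay": 0,"az": 0}
    - {"fingers": -1,"x": 0,"y": 0,"z": 0,"ax": 0,"ay": 0,"az": 0}

```text
clock: 31.15
tcp_pos: [0.5076, 0.2751, 0.0529]
orientation: [3.129, 0.28, 0.001]
contact_force: [-1.9, -2.4, 6.7]
grip_width: 0.0567
gripper_force: 39.0
```

arm_command:
  rows:
    - {"fingers": 0,"x": 0,"y": 0,"z": 0,"ax": 0,"ay": 0,"az": 0}
    - {"fingers": 1,"x": 0,"y": 0,"z": 0,"ax": 0,"ay": 0,"az": 0}
    - {"fingers": 1,"x": 0,"y": 0,"z": 0,"ax": 0,"ay": 0,"az": 0}
    - {"fingers": 1,"x": 0,"y": 0,"z": 0,"ax": 0,"ay": 0,"az": 0}
    - {"fingers": 1,"x": 0,"y": 0,"z": 0,"ax": 0,"ay": 0,"az": 0}
    - {"fingers": 1,"x": 0,"y": 0,"z": 0,"ax": 0,"ay": 0,"az": 0}
    - {"fingers": 1,"x": 0,"y": 0,"z": 0,"ax": 0,"ay": 0,"az": 0}

```text
clock: 31.73
tcp_pos: [0.5075, 0.2749, 0.052]
orientation: [3.129, 0.28, -0.0]
contact_force: [-0.1, -0.3, -0.6]
grip_width: 0.0852
gripper_force: 0.0
```

arm_command:
  rows:
    - {"fingers": 1,"x": 0,"y": 0,"z": -0.01,"ax": 0,"ay": 0,"az": 0}
    - {"fingers": 1,"x": 0,"y": 0,"z": -0.027,"ax": 0,"ay": 0,"az": 0}
    - {"fingers": 1,"x": 0,"y": 0,"z": -0.035,"ax": 0,"ay": 0,"az": 0}
    - {"fingers": 1,"x": 0,"y": 0,"z": -0.04,"ax": 0,"ay": 0,"az": 0}
    - {"fingers": 1,"x": 0,"y": 0,"z": -0.035,"ax": 0,"ay": 0,"az": 0}
    - {"fingers": 1,"x": 0,"y": 0,"z": -0.035,"ax": 0,"ay": 0,"az": 0}
    - {"fingers": 1,"x": 0,"y": 0,"z": -0.015,"ax": 0,"ay": 0,"az": 0}
    - {"fingers": 1,"x": 0,"y": 0,"z": 0,"ax": 0,"ay": 0,"az": 0}
    - {"fingers": 1,"x": 0,"y": 0,"z": 0,"ax": 0,"ay": 0,"az": 0}

```text
clock: 32.48
tcp_pos: [0.5078, 0.2751, 0.2506]
orientation: [-3.128, -0.279, -0.004]
contact_force: [0.7, -0.7, 0.3]
grip_width: 0.0857
gripper_force: 0.0
```

```bash
python3 st.py; python3 plan.py "[(.6602,.0007,.25)]";python3 - <<'E'
from m import *
g=r.grab_frame('wrist');save(g,'w6.png');W=fpts(g);F=g['frame'].astype(int)
print('young',top(W,(.508,.274),.045,.062,.07))
m=(np.hypot(W[...,0]-.508,W[...,1]-.274)<.055)&(abs(W[...,2]-.024)<.01)&(F[...,0]>200)&(F[...,1]>170)&(F[...,2]<150)
print('mat',m.sum(),top(W[m][None],(.508,.274),.06,0,.05))
s=r.grab_frame('side');V=pts(s)
for n,c in(('jar',(.5585,0)),('bottle',(.658,.001))):print(n,top(W,c,.04,.114,.128),top(V,c,.04,.114,.128))
E
```

```text
32.58 [0.5068 0.2744 0.2482] [-0.1  0.5 -0.1] 0.08549339442507745
turn [0.05 0.09 0.01]
turn [-1.5000e-01  7.0000e-02 -1.7999e+02]
t 32.58 p [0.5068 0.2744 0.2482] w 0.0855 F [-0.1  0.5 -0.1]
(0.6602, 0.0007, 0.25) 10 x [ 0.0103  0.0297 -0.0002]
young (2585, array([0.5065, 0.2757, 0.0289, 0.5077, 0.2753, 0.066 ]))
mat 28 (28, array([0.4974, 0.2715, 0.0388, 0.4916, 0.2779, 0.0258]))
jar (823, array([5.593e-01, 3.000e-04, 2.150e-02, 5.590e-01, 3.200e-03, 1.194e-01])) (155, array([0.5565, 0.0013, 0.0213, 0.5552, 0.0035, 0.1186]))
bottle (98, array([0.6578, 0.0084, 0.0128, 0.6565, 0.0133, 0.1174])) (86, array([0.6572, 0.0023, 0.0155, 0.6558, 0.0041, 0.1199]))
```

View pics/w6.png

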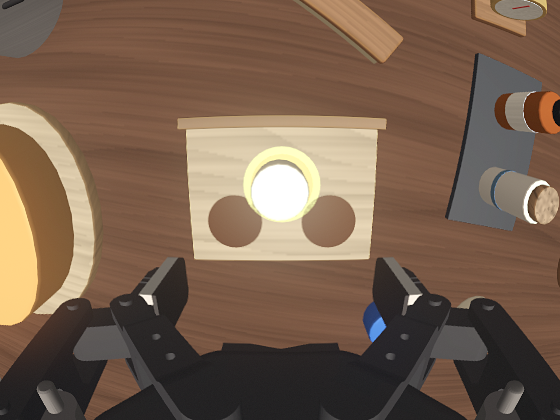

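The young cheese sits centred on the mat at (280,193), and both marks are free. Next I bring the bottle back.

arm_command:
  rows:
    - {"fingers": 1,"x": 0.0102,"y": 0.0297,"z": 0,"ax": 0,"ay": 0,"az": 0}
    - {"fingers": 1,"x": 0.0102,"y": 0.0297,"z": 0,"ax": 0,"ay": 0,"az": 0}
    - {"fingers": 1,"x": 0.0102,"y": 0.0297,"z": 0,"ax": 0,"ay": 0,"az": 0}
    - {"fingers": 1,"x": 0.0102,"y": 0.0297,"z": 0,"ax": 0,"ay": 0,"az": 0}
    - {"fingers": 1,"x": 0.0102,"y": 0.0297,"z": 0,"ax": 0,"ay": 0,"az": 0}
    - {"fingers": 1,"x": 0.0102,"y": 0.0297,"z": 0,"ax": 0,"ay": 0,"az": 0}
    - {"fingers": 1,"x": 0.0102,"y": 0.0297,"z": 0,"ax": 0,"ay": 0,"az": 0}
    - {"fingers": 1,"x": 0.0102,"y": 0.0297,"z": 0,"ax": 0,"ay": 0,"az": 0}
    - {"fingers": 1,"x": 0.0102,"y": 0.0297,"z": 0,"ax": 0,"ay": 0,"az": 0}
    - {"fingers": 1,"x": 0.0102,"y": 0.0297,"z": 0,"ax": 0,"ay": 0,"az": 0}
  grip_force: 50

```text
clock: 33.52
tcp_pos: [0.6605, -0.0008, 0.2476]
orientation: [-3.129, -0.28, 0.004]
contact_force: [0.3, 0.2, -0.5]
grip_width: 0.0856
gripper_force: 0.0
```

arm_command:
  rows:
    - {"fingers": 1,"x": 0,"y": 0,"z": 0,"ax": 0,"ay": 0,"az": 0}
    - {"fingers": 1,"x": 0,"y": 0,"z": 0,"ax": 0,"ay": 0,"az": 0}
    - {"fingers": 1,"x": 0,"y": 0,"z": 0,"ax": 0,"ay": 0,"az": 0}
    - {"fingers": 1,"x": 0,"y": 0,"z": 0.015,"ax": 0,"ay": 0,"az": 0}
    - {"fingers": 1,"x": 0,"y": 0,"z": 0.03,"ax": 0,"ay": 0,"az": 0}
    - {"fingers": 1,"x": 0,"y": 0,"z": 0.03,"ax": 0,"ay": 0,"az": 0}
    - {"fingers": 1,"x": 0,"y": 0,"z": 0,"ax": 0,"ay": 0,"az": 0}
    - {"fingers": 1,"x": 0,"y": 0,"z": 0,"ax": 0,"ay": 0,"az": 0}
    - {"fingers": 1,"x": 0,"y": 0,"z": 0,"ax": 0,"ay": 0,"az": 0}

```text
clock: 34.27
tcp_pos: [0.661, 0.0019, 0.1755]
orientation: [-3.128, -0.282, -0.002]
contact_force: [0.1, -0.7, 2.2]
grip_width: 0.0853
gripper_force: 0.0
```

```bash
python3 st.py; python3 plan.py "[(.6602,.0007,.079)]"
```

```text
34.37 [0.6617 0.0014 0.1765] [-0.2 -0.3  0.3] 0.08538445660062632
turn [ 0.01 -0.2   0.05]
turn [ 3.2000e-01  2.0000e-02 -1.7995e+02]
t 34.37 p [0.6617 0.0014 0.1765] w 0.0854 F [-0.2 -0.3  0.3]
(0.6602, 0.0007, 0.079) 3 x [-0.0005  0.0001  0.0325]
```

arm_command:
  rows:
    - {"fingers": 1,"x": -0.0007,"y": 0,"z": 0.015,"ax": 0,"ay": 0,"az": 0}
    - {"fingers": 1,"x": 0,"y": 0,"z": 0.025,"ax": 0,"ay": 0,"az": 0}
    - {"fingers": 1,"x": 0,"y": 0,"z": 0.025,"ax": 0,"ay": 0,"az": 0}
    - {"fingers": 1,"x": 0,"y": 0,"z": 0.02,"ax": 0,"ay": 0,"az": 0}
    - {"fingers": 1,"x": 0,"y": 0,"z": 0.01,"ax": 0,"ay": 0,"az": 0}
    - {"fingers": 1,"x": 0,"y": 0,"z": 0,"ax": 0,"ay": 0,"az": 0}
    - {"fingers": 1,"x": 0,"y": 0,"z": 0,"ax": 0,"ay": 0,"az": 0}
    - {"fingers": 1,"x": 0,"y": 0,"z": 0,"ax": 0,"ay": 0,"az": 0}

```text
clock: 35.03
tcp_pos: [0.6612, 0.0008, 0.0811]
orientation: [3.129, 0.28, 0.005]
contact_force: [0.1, -0.5, 0.2]
grip_width: 0.0854
gripper_force: 0.0
```

arm_command:
  rows:
    - {"fingers": -1,"x": 0,"y": 0,"z": 0,"ax": 0,"ay": 0,"az": 0}
    - {"fingers": -1,"x": 0,"y": 0,"z": 0,"ax": 0,"ay": 0,"az": 0}
    - {"fingers": -1,"x": 0,"y": 0,"z": 0,"ax": 0,"ay": 0,"az": 0}
    - {"fingers": -1,"x": 0,"y": 0,"z": 0,"ax": 0,"ay": 0,"az": 0}
    - {"fingers": -1,"x": 0,"y": 0,"z": 0,"ax": 0,"ay": 0,"az": 0}
    - {"fingers": -1,"x": 0,"y": 0,"z": 0,"ax": 0,"ay": 0,"az": 0}
    - {"fingers": -1,"x": 0,"y": 0,"z": 0,"ax": 0,"ay": 0,"az": 0}
    - {"fingers": -1,"x": 0,"y": 0,"z": 0,"ax": 0,"ay": 0,"az": 0}

```text
clock: 35.7
tcp_pos: [0.6606, 0.0005, 0.0802]
orientation: [3.129, 0.279, 0.003]
contact_force: [-0.3, -1.0, 6.3]
grip_width: 0.0466
gripper_force: 52.5
```

arm_command:
  rows:
    - {"fingers": -1,"x": 0,"y": 0,"z": -0.006,"ax": 0,"ay": 0,"az": 0}
    - {"fingers": -1,"x": 0,"y": 0,"z": -0.012,"ax": 0,"ay": 0,"az": 0}
    - {"fingers": -1,"x": 0,"y": 0,"z": -0.02,"ax": 0,"ay": 0,"az": 0}
    - {"fingers": -1,"x": 0,"y": 0,"z": -0.03,"ax": 0,"ay": 0,"az": 0}
    - {"fingers": -1,"x": 0,"y": 0,"z": -0.035,"ax": 0,"ay": 0,"az": 0}
    - {"fingers": -1,"x": 0,"y": 0,"z": -0.035,"ax": 0,"ay": 0,"az": 0}
    - {"fingers": -1,"x": 0,"y": 0,"z": -0.02,"ax": 0,"ay": 0,"az": 0}
    - {"fingers": -1,"x": 0,"y": 0,"z": -0.012,"ax": 0,"ay": 0,"az": 0}
    - {"fingers": -1,"x": 0,"y": 0,"z": 0,"ax": 0,"ay": 0,"az": 0}

```text
clock: 36.45
tcp_pos: [0.6609, 0.0008, 0.2524]
orientation: [3.129, 0.279, 0.007]
contact_force: [0.4, 0.1, -3.8]
grip_width: 0.0465
gripper_force: 52.2
```

arm_command:
  rows:
    - {"fingers": -1,"x": -0.006,"y": -0.0145,"z": 0,"ax": 0,"ay": 0,"az": 0}
    - {"fingers": -1,"x": -0.012,"y": -0.029,"z": 0,"ax": 0,"ay": 0,"az": 0}
    - {"fingers": -1,"x": -0.012,"y": -0.029,"z": 0,"ax": 0,"ay": 0,"az": 0}
    - {"fingers": -1,"x": -0.012,"y": -0.029,"z": 0,"ax": 0,"ay": 0,"az": 0}
    - {"fingers": -1,"x": -0.012,"y": -0.029,"z": 0,"ax": 0,"ay": 0,"az": 0}
    - {"fingers": -1,"x": -0.012,"y": -0.029,"z": 0,"ax": 0,"ay": 0,"az": 0}
    - {"fingers": -1,"x": -0.012,"y": -0.029,"z": 0,"ax": 0,"ay": 0,"az": 0}
    - {"fingers": -1,"x": -0.012,"y": -0.029,"z": 0,"ax": 0,"ay": 0,"az": 0}
    - {"fingers": -1,"x": -0.012,"y": -0.029,"z": 0,"ax": 0,"ay": 0,"az": 0}
    - {"fingers": -1,"x": -0.012,"y": -0.029,"z": 0,"ax": 0,"ay": 0,"az": 0}

```text
clock: 37.28
tcp_pos: [0.496, 0.2522, 0.2468]
orientation: [3.127, 0.28, -0.006]
contact_force: [1.4, -0.8, -3.4]
grip_width: 0.0469
gripper_force: 52.1
```

arm_command:
  rows:
    - {"fingers": -1,"x": -0.012,"y": -0.029,"z": 0,"ax": 0,"ay": 0,"az": 0}
    - {"fingers": -1,"x": -0.012,"y": -0.029,"z": 0,"ax": 0,"ay": 0,"az": 0}
    - {"fingers": -1,"x": -0.006,"y": -0.0145,"z": 0,"ax": 0,"ay": 0,"az": 0}
    - {"fingers": -1,"x": 0,"y": 0,"z": 0,"ax": 0,"ay": 0,"az": 0}
    - {"fingers": -1,"x": 0,"y": 0,"z": 0,"ax": 0,"ay": 0,"az": 0}
    - {"fingers": -1,"x": 0,"y": 0,"z": 0.02,"ax": 0,"ay": 0,"az": 0}
    - {"fingers": -1,"x": 0,"y": 0,"z": 0.03,"ax": 0,"ay": 0,"az": 0}
    - {"fingers": -1,"x": 0,"y": 0,"z": 0.02,"ax": 0,"ay": 0,"az": 0}
    - {"fingers": -1,"x": 0,"y": 0,"z": 0,"ax": 0,"ay": 0,"az": 0}
    - {"fingers": -1,"x": 0,"y": 0,"z": 0,"ax": 0,"ay": 0,"az": 0}

```text
clock: 38.12
tcp_pos: [0.4559, 0.3157, 0.1775]
orientation: [3.127, 0.277, -0.006]
contact_force: [0.5, -0.9, -1.8]
grip_width: 0.0468
gripper_force: 52.5
```

arm_command:
  rows:
    - {"fingers": -1,"x": 0,"y": 0,"z": 0,"ax": 0,"ay": 0,"az": 0}
    - {"fingers": -1,"x": 0,"y": 0,"z": 0,"ax": 0,"ay": 0,"az": 0}
    - {"fingers": -1,"x": 0,"y": 0,"z": 0,"ax": 0,"ay": 0,"az": 0}
    - {"fingers": -1,"x": 0,"y": 0,"z": 0,"ax": 0,"ay": 0,"az": 0}

```text
clock: 38.45
tcp_pos: [0.457, 0.3179, 0.1802]
orientation: [-3.128, -0.279, -0.003]
contact_force: [-0.6, 0.1, -2.9]
grip_width: 0.0466
gripper_force: 52.6
```

```bash
python3 st.py; python3 plan.py "[(.4573,.318,.094)]"
```

```text
38.55 [0.4567 0.3177 0.1798] [ 0.5 -0.3 -3.6] 0.04649747233031964
turn [-0.02 -0.07  0.01]
turn [ 1.0000e-01 -4.0000e-02 -1.7999e+02]
t 38.55 p [0.4567 0.3177 0.1798] w 0.0465 F [ 0.5 -0.3 -3.6]
(0.4573, 0.318, 0.094) 3 x [ 0.0002 -0.0001  0.0286]
```

arm_command:
  rows:
    - {"fingers": -1,"x": 0,"y": 0,"z": 0.015,"ax": 0,"ay": 0,"az": 0}
    - {"fingers": -1,"x": 0,"y": 0,"z": 0.025,"ax": 0,"ay": 0,"az": 0}
    - {"fingers": -1,"x": 0,"y": 0,"z": 0.02,"ax": 0,"ay": 0,"az": 0}
    - {"fingers": -1,"x": 0,"y": 0,"z": 0.012,"ax": 0,"ay": 0,"az": 0}
    - {"fingers": -1,"x": 0,"y": 0,"z": 0.007,"ax": 0,"ay": 0,"az": 0}
    - {"fingers": -1,"x": 0,"y": 0,"z": 0.003,"ax": 0,"ay": 0,"az": 0}
    - {"fingers": -1,"x": 0,"y": 0,"z": 0,"ax": 0,"ay": 0,"az": 0}
    - {"fingers": -1,"x": 0,"y": 0,"z": 0,"ax": 0,"ay": 0,"az": 0}
    - {"fingers": -1,"x": 0,"y": 0,"z": 0,"ax": 0,"ay": 0,"az": 0}

```text
clock: 39.3
tcp_pos: [0.4571, 0.3181, 0.0982]
orientation: [-3.128, -0.279, -0.003]
contact_force: [-0.5, 0.0, -4.0]
grip_width: 0.0466
gripper_force: 52.6
```

arm_command:
  rows:
    - {"fingers": -1,"x": 0,"y": 0,"z": 0.001,"ax": 0,"ay": 0,"az": 0}
    - {"fingers": -1,"x": 0,"y": 0,"z": 0.001,"ax": 0,"ay": 0,"az": 0}
    - {"fingers": -1,"x": 0,"y": 0,"z": 0,"ax": 0,"ay": 0,"az": 0}

```text
clock: 39.55
tcp_pos: [0.4565, 0.3176, 0.0953]
orientation: [-3.129, -0.279, -0.001]
contact_force: [-0.2, 0.8, -2.9]
grip_width: 0.0468
gripper_force: 52.6
```

arm_command:
  rows:
    - {"fingers": -1,"x": 0,"y": 0,"z": 0.001,"ax": 0,"ay": 0,"az": 0}
    - {"fingers": -1,"x": 0,"y": 0,"z": 0,"ax": 0,"ay": 0,"az": 0}

```text
clock: 39.72
tcp_pos: [0.4565, 0.3176, 0.0942]
orientation: [-3.129, -0.28, -0.0]
contact_force: [-0.3, 1.3, -2.8]
grip_width: 0.0467
gripper_force: 52.8
```

arm_command:
  rows:
    - {"fingers": -1,"x": 0,"y": 0,"z": 0.0007,"ax": 0,"ay": 0,"az": 0}
    - {"fingers": -1,"x": 0,"y": 0,"z": 0,"ax": 0,"ay": 0,"az": 0}

```text
clock: 39.88
tcp_pos: [0.4566, 0.3176, 0.0941]
orientation: [3.129, 0.279, 0.001]
contact_force: [-2.0, -1.4, 4.2]
grip_width: 0.0468
gripper_force: 53.6
```

arm_command:
  rows:
    - {"fingers": -1,"x": 0,"y": 0,"z": 0.0005,"ax": 0,"ay": 0,"az": 0}
    - {"fingers": -1,"x": 0,"y": 0,"z": 0,"ax": 0,"ay": 0,"az": 0}

```text
clock: 40.05
tcp_pos: [0.4566, 0.3177, 0.0941]
orientation: [3.129, 0.279, 0.001]
contact_force: [-2.3, -2.5, 8.6]
grip_width: 0.0467
gripper_force: 54.1
```

arm_command:
  rows:
    - {"fingers": -1,"x": 0,"y": 0,"z": -0.0005,"ax": 0,"ay": 0,"az": 0}
    - {"fingers": 0,"x": 0,"y": 0,"z": 0,"ax": 0,"ay": 0,"az": 0}
    - {"fingers": 1,"x": 0,"y": 0,"z": 0,"ax": 0,"ay": 0,"az": 0}
    - {"fingers": 1,"x": 0,"y": 0,"z": 0,"ax": 0,"ay": 0,"az": 0}
    - {"fingers": 1,"x": 0,"y": 0,"z": 0,"ax": 0,"ay": 0,"az": 0}
    - {"fingers": 1,"x": 0,"y": 0,"z": 0,"ax": 0,"ay": 0,"az": 0}
    - {"fingers": 1,"x": 0,"y": 0,"z": 0,"ax": 0,"ay": 0,"az": 0}

```text
clock: 40.63
tcp_pos: [0.4564, 0.3176, 0.0933]
orientation: [-3.129, -0.28, 0.0]
contact_force: [0.4, -0.1, -0.4]
grip_width: 0.0855
gripper_force: 0.0
```

arm_command:
  rows:
    - {"fingers": 1,"x": 0,"y": 0,"z": -0.01,"ax": 0,"ay": 0,"az": 0}
    - {"fingers": 1,"x": 0,"y": 0,"z": -0.02,"ax": 0,"ay": 0,"az": 0}
    - {"fingers": 1,"x": 0,"y": 0,"z": -0.03,"ax": 0,"ay": 0,"az": 0}
    - {"fingers": 1,"x": 0,"y": 0,"z": -0.035,"ax": 0,"ay": 0,"az": 0}
    - {"fingers": 1,"x": 0,"y": 0,"z": -0.03,"ax": 0,"ay": 0,"az": 0}
    - {"fingers": 1,"x": 0,"y": 0,"z": -0.022,"ax": 0,"ay": 0,"az": 0}
    - {"fingers": 1,"x": 0,"y": 0,"z": -0.01,"ax": 0,"ay": 0,"az": 0}
    - {"fingers": 1,"x": 0,"y": 0,"z": 0,"ax": 0,"ay": 0,"az": 0}

```text
clock: 41.3
tcp_pos: [0.4574, 0.3185, 0.2533]
orientation: [-3.127, -0.279, -0.007]
contact_force: [0.6, 0.1, -0.3]
grip_width: 0.0857
gripper_force: 0.0
```

arm_command:
  rows:
    - {"fingers": 1,"x": 0.0046,"y": 0.0332,"z": 0,"ax": 0,"ay": 0,"az": 0}
    - {"fingers": 1,"x": 0.0046,"y": 0.0332,"z": 0,"ax": 0,"ay": 0,"az": 0}
    - {"fingers": 1,"x": 0.0046,"y": 0.0332,"z": 0,"ax": 0,"ay": 0,"az": 0}
    - {"fingers": 1,"x": 0.0046,"y": 0.0332,"z": 0,"ax": 0,"ay": 0,"az": 0}
    - {"fingers": 1,"x": 0.0046,"y": 0.0332,"z": 0,"ax": 0,"ay": 0,"az": 0}
    - {"fingers": 1,"x": 0.0046,"y": 0.0332,"z": 0,"ax": 0,"ay": 0,"az": 0}
    - {"fingers": 1,"x": 0.0046,"y": 0.0332,"z": 0,"ax": 0,"ay": 0,"az": 0}
    - {"fingers": 1,"x": 0.0046,"y": 0.0332,"z": 0,"ax": 0,"ay": 0,"az": 0}
    - {"fingers": 1,"x": 0.0046,"y": 0.0332,"z": 0,"ax": 0,"ay": 0,"az": 0}
    - {"fingers": 1,"x": 0.0046,"y": 0.0332,"z": 0,"ax": 0,"ay": 0,"az": 0}

```text
clock: 42.13
tcp_pos: [0.5597, -0.0029, 0.2484]
orientation: [3.129, 0.28, -0.005]
contact_force: [1.5, -0.4, -0.7]
grip_width: 0.0854
gripper_force: 0.0
```

arm_command:
  rows:
    - {"fingers": 1,"x": 0,"y": 0,"z": 0,"ax": 0,"ay": 0,"az": 0}
    - {"fingers": 1,"x": 0,"y": 0,"z": 0,"ax": 0,"ay": 0,"az": 0}
    - {"fingers": 1,"x": 0,"y": 0,"z": 0.02,"ax": 0,"ay": 0,"az": 0}
    - {"fingers": 1,"x": 0,"y": 0,"z": 0.03,"ax": 0,"ay": 0,"az": 0}
    - {"fingers": 1,"x": 0,"y": 0,"z": 0.02,"ax": 0,"ay": 0,"az": 0}
    - {"fingers": 1,"x": 0,"y": 0,"z": 0,"ax": 0,"ay": 0,"az": 0}
    - {"fingers": 1,"x": 0,"y": 0,"z": 0,"ax": 0,"ay": 0,"az": 0}
    - {"fingers": 1,"x": 0,"y": 0,"z": 0,"ax": 0,"ay": 0,"az": 0}
    - {"fingers": 1,"x": 0,"y": 0,"z": 0,"ax": 0,"ay": 0,"az": 0}
    - {"fingers": 1,"x": 0,"y": 0,"z": 0,"ax": 0,"ay": 0,"az": 0}

```text
clock: 42.97
tcp_pos: [0.5614, -0.0007, 0.1818]
orientation: [3.129, 0.28, 0.004]
contact_force: [-0.4, -0.2, -0.1]
grip_width: 0.0857
gripper_force: 0.0
```

```bash
python3 st.py bottle,.457,.318,.125,.142; python3 plan.py "[(.5606,-.001,.079)]"
```

```text
43.07 [ 0.5611 -0.001   0.1814] [ 0.   0.9 -0.5] 0.08500969064841293
bottle top (178, array([0.4573, 0.3188, 0.0151, 0.4575, 0.3172, 0.1358]))
bottle side (249, array([0.455 , 0.3194, 0.0158, 0.4528, 0.3209, 0.1339]))
turn [ 0.02 -0.1   0.01]
turn [ 1.6000e-01  3.0000e-02 -1.7999e+02]
t 43.07 p [ 0.5611 -0.001   0.1814] w 0.085 F [ 0.   0.9 -0.5]
(0.5606, -0.001, 0.079) 4 x [-0.0001 -0.      0.0256]
```

Bottle is back within 1 mm of its start. Now the jar.

arm_command:
  rows:
    - {"fingers": 1,"x": 0,"y": 0,"z": 0.015,"ax": 0,"ay": 0,"az": 0}
    - {"fingers": 1,"x": 0,"y": 0,"z": 0.028,"ax": 0,"ay": 0,"az": 0}
    - {"fingers": 1,"x": 0,"y": 0,"z": 0.028,"ax": 0,"ay": 0,"az": 0}
    - {"fingers": 1,"x": 0,"y": 0,"z": 0.02,"ax": 0,"ay": 0,"az": 0}
    - {"fingers": 1,"x": 0,"y": 0,"z": 0.01,"ax": 0,"ay": 0,"az": 0}
    - {"fingers": 1,"x": 0,"y": 0,"z": 0,"ax": 0,"ay": 0,"az": 0}
    - {"fingers": 1,"x": 0,"y": 0,"z": 0,"ax": 0,"ay": 0,"az": 0}
    - {"fingers": 1,"x": 0,"y": 0,"z": 0,"ax": 0,"ay": 0,"az": 0}

```text
clock: 43.73
tcp_pos: [0.5617, -0.0009, 0.0809]
orientation: [3.129, 0.28, 0.004]
contact_force: [-0.5, 0.8, 0.1]
grip_width: 0.0854
gripper_force: 0.0
```

arm_command:
  rows:
    - {"fingers": -1,"x": 0,"y": 0,"z": 0,"ax": 0,"ay": 0,"az": 0}
    - {"fingers": -1,"x": 0,"y": 0,"z": 0,"ax": 0,"ay": 0,"az": 0}
    - {"fingers": -1,"x": 0,"y": 0,"z": 0,"ax": 0,"ay": 0,"az": 0}
    - {"fingers": -1,"x": 0,"y": 0,"z": 0,"ax": 0,"ay": 0,"az": 0}
    - {"fingers": -1,"x": 0,"y": 0,"z": 0,"ax": 0,"ay": 0,"az": 0}
    - {"fingers": -1,"x": 0,"y": 0,"z": 0,"ax": 0,"ay": 0,"az": 0}
    - {"fingers": -1,"x": 0,"y": 0,"z": 0,"ax": 0,"ay": 0,"az": 0}
    - {"fingers": -1,"x": 0,"y": 0,"z": 0,"ax": 0,"ay": 0,"az": 0}

```text
clock: 44.4
tcp_pos: [0.5611, -0.001, 0.0805]
orientation: [3.129, 0.28, 0.002]
contact_force: [-2.5, 0.7, 4.5]
grip_width: 0.0495
gripper_force: 50.9
```

arm_command:
  rows:
    - {"fingers": -1,"x": 0,"y": 0,"z": -0.006,"ax": 0,"ay": 0,"az": 0}
    - {"fingers": -1,"x": 0,"y": 0,"z": -0.012,"ax": 0,"ay": 0,"az": 0}
    - {"fingers": -1,"x": 0,"y": 0,"z": -0.02,"ax": 0,"ay": 0,"az": 0}
    - {"fingers": -1,"x": 0,"y": 0,"z": -0.03,"ax": 0,"ay": 0,"az": 0}
    - {"fingers": -1,"x": 0,"y": 0,"z": -0.035,"ax": 0,"ay": 0,"az": 0}
    - {"fingers": -1,"x": 0,"y": 0,"z": -0.035,"ax": 0,"ay": 0,"az": 0}
    - {"fingers": -1,"x": 0,"y": 0,"z": -0.02,"ax": 0,"ay": 0,"az": 0}
    - {"fingers": -1,"x": 0,"y": 0,"z": -0.01,"ax": 0,"ay": 0,"az": 0}
    - {"fingers": -1,"x": 0,"y": 0,"z": 0,"ax": 0,"ay": 0,"az": 0}
    - {"fingers": -1,"x": 0,"y": 0,"z": 0,"ax": 0,"ay": 0,"az": 0}

```text
clock: 45.23
tcp_pos: [0.56, -0.0012, 0.247]
orientation: [3.129, 0.279, -0.001]
contact_force: [0.2, 0.2, -2.9]
grip_width: 0.0491
gripper_force: 52.3
```

```bash
python3 st.py; python3 plan.py "[(.4758,.2132,.25)]"
```

```text
45.33 [ 0.5592 -0.0012  0.2455] [-0.5 -0.1 -3.1] 0.04918904419314835
turn [-0.02  0.2   0.01]
turn [-3.2000e-01 -4.0000e-02 -1.7999e+02]
t 45.33 p [ 0.5592 -0.0012  0.2455] w 0.0492 F [-0.5 -0.1 -3.1]
(0.4758, 0.2132, 0.25) 7 x [-0.0063 -0.0323 -0.0006]
```

arm_command:
  rows:
    - {"fingers": -1,"x": -0.0025,"y": -0.0125,"z": 0,"ax": 0,"ay": 0,"az": 0}
    - {"fingers": -1,"x": -0.005,"y": -0.025,"z": 0,"ax": 0,"ay": 0,"az": 0}
    - {"fingers": -1,"x": -0.006,"y": -0.03,"z": 0,"ax": 0,"ay": 0,"az": 0}
    - {"fingers": -1,"x": -0.006,"y": -0.03,"z": 0,"ax": 0,"ay": 0,"az": 0}
    - {"fingers": -1,"x": -0.006,"y": -0.03,"z": 0,"ax": 0,"ay": 0,"az": 0}
    - {"fingers": -1,"x": -0.006,"y": -0.03,"z": 0,"ax": 0,"ay": 0,"az": 0}
    - {"fingers": -1,"x": -0.006,"y": -0.03,"z": 0,"ax": 0,"ay": 0,"az": 0}
    - {"fingers": -1,"x": -0.005,"y": -0.025,"z": 0,"ax": 0,"ay": 0,"az": 0}
    - {"fingers": -1,"x": -0.0025,"y": -0.0125,"z": 0,"ax": 0,"ay": 0,"az": 0}
    - {"fingers": -1,"x": 0,"y": 0,"z": 0,"ax": 0,"ay": 0,"az": 0}

```text
clock: 46.17
tcp_pos: [0.4733, 0.217, 0.2464]
orientation: [-3.127, -0.291, 0.004]
contact_force: [0.7, -0.5, -3.0]
grip_width: 0.049
gripper_force: 52.4
```

arm_command:
  rows:
    - {"fingers": -1,"x": 0,"y": 0,"z": 0,"ax": 0,"ay": 0,"az": 0}
    - {"fingers": -1,"x": 0,"y": 0,"z": 0.02,"ax": 0,"ay": 0,"az": 0}
    - {"fingers": -1,"x": 0,"y": 0,"z": 0.03,"ax": 0,"ay": 0,"az": 0}
    - {"fingers": -1,"x": 0,"y": 0,"z": 0.02,"ax": 0,"ay": 0,"az": 0}
    - {"fingers": -1,"x": 0,"y": 0,"z": 0,"ax": 0,"ay": 0,"az": 0}
    - {"fingers": -1,"x": 0,"y": 0,"z": 0,"ax": 0,"ay": 0,"az": 0}
    - {"fingers": -1,"x": 0,"y": 0,"z": 0,"ax": 0,"ay": 0,"az": 0}
    - {"fingers": -1,"x": 0,"y": 0,"z": 0,"ax": 0,"ay": 0,"az": 0}
    - {"fingers": -1,"x": 0,"y": 0,"z": 0,"ax": 0,"ay": 0,"az": 0}

```text
clock: 46.92
tcp_pos: [0.4773, 0.2127, 0.1788]
orientation: [-3.128, -0.279, -0.004]
contact_force: [0.3, 0.4, -2.7]
grip_width: 0.0491
gripper_force: 52.5
```

```bash
python3 st.py; python3 plan.py "[(.476,.2132,.094)]"
```

```text
47.02 [0.4769 0.2126 0.1784] [-0.1  0.8 -1.8] 0.048804894740533074
turn [-0.02 -0.1  -0.  ]
turn [-1.6e-01  3.0e-02  1.8e+02]
t 47.02 p [0.4769 0.2126 0.1784] w 0.0488 F [-0.1  0.8 -1.8]
(0.476, 0.2132, 0.094) 3 x [-0.0003 -0.0002  0.0281]
```

arm_command:
  rows:
    - {"fingers": -1,"x": -0.0005,"y": -0.0005,"z": 0.015,"ax": 0,"ay": 0,"az": 0}
    - {"fingers": -1,"x": 0,"y": 0,"z": 0.025,"ax": 0,"ay": 0,"az": 0}
    - {"fingers": -1,"x": 0,"y": 0,"z": 0.02,"ax": 0,"ay": 0,"az": 0}
    - {"fingers": -1,"x": 0,"y": 0,"z": 0.012,"ax": 0,"ay": 0,"az": 0}
    - {"fingers": -1,"x": 0,"y": 0,"z": 0.006,"ax": 0,"ay": 0,"az": 0}
    - {"fingers": -1,"x": 0,"y": 0,"z": 0.003,"ax": 0,"ay": 0,"az": 0}
    - {"fingers": -1,"x": 0,"y": 0,"z": 0,"ax": 0,"ay": 0,"az": 0}
    - {"fingers": -1,"x": 0,"y": 0,"z": 0,"ax": 0,"ay": 0,"az": 0}
    - {"fingers": -1,"x": 0,"y": 0,"z": 0,"ax": 0,"ay": 0,"az": 0}

```text
clock: 47.77
tcp_pos: [0.4765, 0.2132, 0.0974]
orientation: [-3.128, -0.28, -0.003]
contact_force: [0.1, 0.4, -2.5]
grip_width: 0.0494
gripper_force: 52.5
```

arm_command:
  rows:
    - {"fingers": -1,"x": 0,"y": 0,"z": 0.001,"ax": 0,"ay": 0,"az": 0}
    - {"fingers": -1,"x": 0,"y": 0,"z": 0,"ax": 0,"ay": 0,"az": 0}
    - {"fingers": -1,"x": 0,"y": 0,"z": 0,"ax": 0,"ay": 0,"az": 0}

```text
clock: 48.02
tcp_pos: [0.4759, 0.2128, 0.0957]
orientation: [-3.129, -0.279, -0.001]
contact_force: [-0.2, 0.1, -2.7]
grip_width: 0.049
gripper_force: 52.5
```

arm_command:
  rows:
    - {"fingers": -1,"x": 0,"y": 0,"z": 0.001,"ax": 0,"ay": 0,"az": 0}
    - {"fingers": -1,"x": 0,"y": 0,"z": 0,"ax": 0,"ay": 0,"az": 0}

```text
clock: 48.18
tcp_pos: [0.4759, 0.2129, 0.0945]
orientation: [-3.129, -0.28, -0.001]
contact_force: [-0.4, 0.4, -1.5]
grip_width: 0.049
gripper_force: 52.9
```

arm_command:
  rows:
    - {"fingers": -1,"x": 0,"y": 0,"z": 0.0007,"ax": 0,"ay": 0,"az": 0}
    - {"fingers": -1,"x": 0,"y": 0,"z": 0,"ax": 0,"ay": 0,"az": 0}

```text
clock: 48.35
tcp_pos: [0.476, 0.213, 0.0944]
orientation: [3.129, 0.279, 0.001]
contact_force: [-2.3, -1.3, 6.0]
grip_width: 0.0494
gripper_force: 53.6
```

arm_command:
  rows:
    - {"fingers": 0,"x": 0,"y": 0,"z": 0,"ax": 0,"ay": 0,"az": 0}
    - {"fingers": 1,"x": 0,"y": 0,"z": 0,"ax": 0,"ay": 0,"az": 0}
    - {"fingers": 1,"x": 0,"y": 0,"z": 0,"ax": 0,"ay": 0,"az": 0}
    - {"fingers": 1,"x": 0,"y": 0,"z": 0,"ax": 0,"ay": 0,"az": 0}
    - {"fingers": 1,"x": 0,"y": 0,"z": 0,"ax": 0,"ay": 0,"az": 0}
    - {"fingers": 1,"x": 0,"y": 0,"z": 0,"ax": 0,"ay": 0,"az": 0}
    - {"fingers": 1,"x": 0,"y": 0,"z": 0,"ax": 0,"ay": 0,"az": 0}

```text
clock: 48.93
tcp_pos: [0.4758, 0.2128, 0.0937]
orientation: [3.129, 0.28, -0.0]
contact_force: [0.3, -0.4, -0.2]
grip_width: 0.0854
gripper_force: 0.0
```

arm_command:
  rows:
    - {"fingers": 1,"x": 0,"y": 0,"z": -0.01,"ax": 0,"ay": 0,"az": 0}
    - {"fingers": 1,"x": 0,"y": 0,"z": -0.02,"ax": 0,"ay": 0,"az": 0}
    - {"fingers": 1,"x": 0,"y": 0,"z": -0.03,"ax": 0,"ay": 0,"az": 0}
    - {"fingers": 1,"x": 0,"y": 0,"z": -0.035,"ax": 0,"ay": 0,"az": 0}
    - {"fingers": 1,"x": 0,"y": 0,"z": -0.03,"ax": 0,"ay": 0,"az": 0}
    - {"fingers": 1,"x": 0,"y": 0,"z": -0.025,"ax": 0,"ay": 0,"az": 0}
    - {"fingers": 1,"x": 0,"y": 0.02,"z": -0.02,"ax": 0,"ay": 0,"az": 0}
    - {"fingers": 1,"x": 0,"y": 0.03,"z": 0,"ax": 0,"ay": 0,"az": 0}
    - {"fingers": 1,"x": 0,"y": 0.03,"z": 0,"ax": 0,"ay": 0,"az": 0}
    - {"fingers": 1,"x": 0,"y": 0.03,"z": 0,"ax": 0,"ay": 0,"az": 0}

```text
clock: 49.77
tcp_pos: [0.4954, 0.1036, 0.2651]
orientation: [-3.129, -0.281, -0.003]
contact_force: [-1.0, -0.2, 0.1]
grip_width: 0.0856
gripper_force: 0.0
```

arm_command:
  rows:
    - {"fingers": 1,"x": 0.01,"y": 0.03,"z": 0,"ax": 0,"ay": 0,"az": 0}
    - {"fingers": 1,"x": 0.01,"y": 0.03,"z": 0,"ax": 0,"ay": 0,"az": 0}
    - {"fingers": 1,"x": 0.01,"y": 0.03,"z": 0,"ax": 0,"ay": 0,"az": 0}
    - {"fingers": 1,"x": 0,"y": 0,"z": 0,"ax": 0,"ay": 0,"az": 0}
    - {"fingers": 1,"x": 0,"y": 0,"z": 0,"ax": 0,"ay": 0,"az": 0}
    - {"fingers": 1,"x": 0,"y": 0,"z": 0,"ax": 0,"ay": 0,"az": 0}
    - {"fingers": 1,"x": 0,"y": 0,"z": 0,"ax": 0,"ay": 0,"az": 0}
    - {"fingers": 1,"x": 0,"y": 0,"z": 0,"ax": 0,"ay": 0,"az": 0}

```text
clock: 50.43
tcp_pos: [0.5403, 0.0228, 0.264]
orientation: [-3.128, -0.283, -0.0]
contact_force: [0.5, -0.3, -0.6]
grip_width: 0.0854
gripper_force: 0.0
```

```bash
python3 st.py jar,.4755,.2135,.125,.142 bottle,.457,.318,.125,.142 ripe,.4855,-.286,.057,.07 young,.508,.274,.06,.07; python3 - <<'E'
from h import *
save(r.grab_frame('side'),'s9.png')
E
```

```text
50.53 [0.5404 0.0224 0.2639] [-0.3  0.3 -0.5] 0.08554384329868125
jar top (311, array([0.4743, 0.2142, 0.0211, 0.4749, 0.2131, 0.1343]))
jar side (310, array([0.4718, 0.2144, 0.0213, 0.47  , 0.2172, 0.1322]))
bottle top (173, array([0.4578, 0.3183, 0.0152, 0.4575, 0.3173, 0.1359]))
bottle side (255, array([0.4544, 0.3193, 0.0157, 0.4526, 0.321 , 0.1336]))
ripe top (504, array([ 0.4848, -0.2851,  0.029 ,  0.4842, -0.284 ,  0.062 ]))
ripe side (169, array([ 0.4802, -0.2855,  0.0299,  0.4803, -0.2821,  0.0608]))
young top (484, array([0.5015, 0.2798, 0.0358, 0.5077, 0.2753, 0.0661]))
young side (146, array([0.5013, 0.2687, 0.0368, 0.5188, 0.2821, 0.0646]))
```

View pics/s9.png

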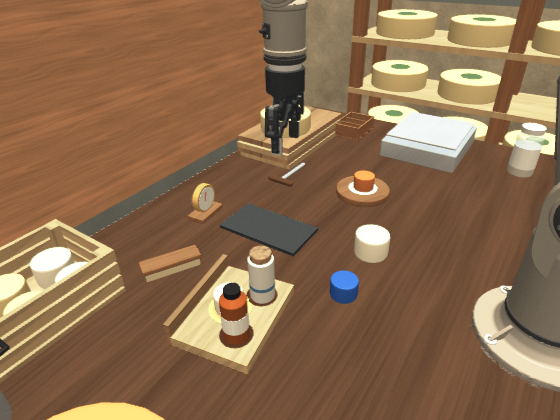

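The side view shows the ripe cheese centred on the board at (364,183) and the young cheese on the mat at (225,297). The bottle (233,315) and jar (261,275) stand upright on their marks, and the bystanders are where they were. I hand in.

```bash
python3 -c "
from bench import r
print(r.hand_in())"
```

```text
the job is handed in; nothing more can be done
None
```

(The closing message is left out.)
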